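# Nudge a culture dish home under the imager's hood

## Robot

A 6-joint arm with a two-finger parallel gripper is mounted at the origin on a cart in front of the work surface, level with it; the furniture and walls round the work are solid. World frame = base frame: x ahead of the robot, y to its left, z up, the work surface at z = 0. Lengths are in m, angles in rad, forces in N, time in s.
With the tool pointing down it reaches from about 0.4 to 0.825 m from the base axis. Payload 7 kg.
Tool frame: the origin (TCP) lies where the fingers leave the gripper's body, on its centre line; the fingertips stand 73 mm ahead of it and the grasp point (between the pads) lies 54 mm ahead of it; z points along the fingers, y is the line along which they close (so a half turn about z gives the same grasp; the last joint's range is limited). The gripper opens to 85 mm and grips with 20 to 120 N. Pads are 22 mm wide; open, the fingers measure 114 mm over their backs; the gripper's body (76 mm by 85 mm) begins 54 mm behind the grasp point. The pads swing forward as they close: fully open they stand 13 mm farther back than shut.
Start: joints at [-0.822, 0.359, 0.012, 0, -1.224, -0.288], TCP at [0.3, -0.605, 0.304] pointing down, gripper open.
Joint ranges: [-3.07, 3.07], [-1.43, 2.12], [-1.02, 1.25], [-3.03, 1.67], [-3.05, -0], [-3.03, 3.03]. Speed limits (rad/s): [2.39, 2.39, 3.01, 3.14, 3.14, 3.14].

## Interface

Orientations are given as a 3x3 rotation matrix whose columns are the frame's x, y, z axes.
In Python, from rig import r gives the robot as it stands. The module is installed in compiled form; this text tells all that it offers.
- The arm moves only by the tool carry_out, never from a script. Its argument "motion" is a list of rows, each a list of 3 entries, a list of its own where there are three numbers: the shift along the tool's x, y, z in m, then the turn, a rotation vector about the tool's x, y, z in rad, then the finger opening in m, from 0 to 0.0854. A call has 1 to 10 rows; each row shifts and turns the commanded pose from where the row before left it, along the tool's axes as they then stand; what a row does not reach is not made up. A row lasts 1/8 s, in which the tool goes at most 62.5 mm and 10.7 degrees, less where a joint would pass 70% of its speed; a pose out of reach is approached as far as the arm can. A call with a gripper value outside its range is refused whole. The fingers move at their own pace and stop on an object; "newtons" is the grip in N (left out, the last holds). Time passes only in rows, so rows that do not move let the fingers close. It gives the time, the measured TCP pose, the force, the opening and the grip force at its end, in the units of the state.
- r.read_state(): the state, without advancing time (a new reading comes with each control period).
- r.get_image(name): name is "side" or "top"; returns a dict with "img" (480x640x3 uint8, blue, green, red), "fx", "fy", "cx", "cy" (pixels), "T" (4x4, takes a point from camera to world coordinates). Camera axes: x right, y down, z forward; pixel columns grow to the right and rows downward; lengths in m; the calibration is good to about 2 mm. A picture is of the moment at which its call begins. There is no depth.
- r.close_job(): hands the job in; it is judged then, once.
The state is a dict: "clock": time; "q": joint angles; "qd": joint speeds; "joint_torque": joint torques, N m; "position": TCP position; "ee_rot": TCP orientation; "ft_force": force on the tool from outside, world axes, zero at the start; "wrist_torque": the same for the moment, N m; "finger_gap": finger opening in m; "grip_force": force on a finger pad.
Only numpy, scipy, OpenCV 4.12 (cv2) and the standard library are available. Lean on these libraries where they do the work, as an engineer would, in place of code of your own. Each camera call takes 0.05 s, during which the arm holds its last target. There are 200 camera calls.

## Task

Image the next culture dish: lift only the top dish off the stack, keeping it level and leaving the others standing as they are, and set it down in the imager's track in front of the hood. Then, with the marker pen from its stand, nudge the dish gently along the track under the hood until it meets the hidden stop, without shoving the stop off its setting and without reaching in to the dish with the fingers. Finally put the marker back upright in its stand.

Things in the scene. Friction and masses are not known exactly. Their poses are not given: they have to be found in the camera images.
- imager: Dish imager, fixed: white hood, black camera barrel on top (to z = 196 mm). Origin on the table under the middle of the hood's front edge; x runs along the track into the hood, y across, z up. Base plate x = -130 to 145 mm, its top at z = 8 mm. Hood x = 0 to 150 mm, 124 mm wide, to z = 152 mm; in front the track is open to above.
- load_spot (a point): Middle of the open part of the track, on the plate, 75 mm in front of the hood (imager x = -75, y = 0, z = 8 mm): where to set the dish. Axes as the imager's. Black guide rails along the track, 6 mm wide and 6 mm high above the plate, have their inner faces at y = +-32.5 mm.
- hood_edge (a point): Middle of the lower front edge of the hood (imager x = 0, z = 95 mm), the top of its mouth, which is 112 mm wide. A dish that is home has its near rim 22 to 40 mm behind this edge, so an upright pen cannot follow it in: tilted 35 to 45 degrees from vertical, its tip leading, it passes. A black light baffle hangs 50 mm behind the edge, down to z = 32 mm.
- stop_face (a point): Foot of the stop's front face (on the plate, z = 8 mm), under the hood, out of sight; x points into the hood. Face 44 mm wide, 20 mm high. The stop is held by friction only: it yields along x at about 10 N and stays where shoved. Set 82 to 100 mm behind the hood's edge, differing from run to run. A dish that meets it has its middle 30 mm in front of the face.
- dish_top: Top dish of the stack: round culture dish with lid and pink medium, 60 mm across, 15 mm high, about 30 g. Lid 60.2 mm in diameter from 8 to 15 mm above its underside, dish 57.4 mm below that. Origin in the middle of its underside, z up. It slides on the plate at well under 1 N.
- dish_mid: Dish like the top one, directly under it; the dishes lie flat on one another, 15 mm apart, and do not interlock. Origin in the middle of its underside.
- dish_low: Lowest dish of the stack, alike, on the table. Origin in the middle of its underside.
- marker: Red and white marker pen, capped, upright in its stand: round, 135 mm long, 17 mm thick in the middle, about 13 mm at the ends, 20 g. Origin on its surface halfway along, so use marker_tip and marker_top for its axis; y runs up along the pen.
- marker_tip (a point): Lower end of the marker pen, on its axis, 5 mm above the table as it stands; y runs up along the pen.
- marker_top (a point): Upper end of the marker pen, on its axis, 135 mm from marker_tip.
- stand_hole (a point): Centre of the mouth of the hole in the marker stand, 45 mm above the table. The stand is a square metal block on a black rubber foot, 60 x 60 x 45 mm, fixed to the table; hole 24 mm wide, 3 mm chamfer, 40 mm deep.
Things that resemble listed ones, but are neither listed nor needed, are in the scene too. Of the things that look like the part that bears stand_hole, take the one that is nearest to the robot's base at the start.

How it is judged:
On the way, in this order (a step that is already met when the one before it is completed fails the run):
1. the top dish stands level in the track in front of the hood, let go (x of dish_top in the frame of imager between -0.12 and -0.03 m and y of dish_top in the frame of imager between -0.007 and 0.007 m and z of dish_top in the frame of imager between 0.004 and 0.012 m and angle between dish_top's own z axis and vertical below 0.08 rad and contact force between dish_top and the fingers below 0.02 N and linear speed of dish_top below 0.02 m/s), for 0.2 s.
2. the marker pushes the dish along under the hood (x of dish_top in the frame of imager above 0.005 m and y of dish_top in the frame of imager between -0.007 and 0.007 m and z of dish_top in the frame of imager between 0.004 and 0.012 m and angle between dish_top's own z axis and vertical below 0.08 rad and contact force between dish_top and marker above 0.02 N).
At the end, for the whole second after the job is handed in: The top dish lies flat in the track with its rim at the stop (gap under 2.5 mm), at rest; the stop is within 3 mm of its setting; the two other dishes are within 10 mm of where they stood; the marker stands in its stand's hole, its lower end within 20 mm of the table, less than 0.3 rad from upright (x of dish_top in the frame of stop_face above -0.0326 m and y of dish_top in the frame of imager between -0.007 and 0.007 m and z of dish_top in the frame of imager between 0.004 and 0.012 m and angle between dish_top's own z axis and vertical below 0.08 rad and linear speed of dish_top below 0.01 m/s and distance of stop_face from where it was at the start of the episode below 0.003 m and distance of each of dish_mid, dish_low from where it was at the start of the episode below 0.01 m and horizontal distance between marker_tip and stand_hole below 0.012 m and height (world z) of marker_tip below 0.02 m and angle between marker_tip's own y axis and vertical below 0.3 rad); the robot touches nothing.
It fails at once if the stop is shoved more than 3 mm off its setting (distance of stop_face from where it was at the start of the episode above 0.003 m).
It fails at once if one of the lower dishes is moved more than 10 mm (distance of any of dish_mid, dish_low from where it was at the start of the episode above 0.01 m).
It fails at once if the top dish is tipped more than 0.35 rad (angle between dish_top's own z axis and vertical above 0.35 rad).
It fails at once if the gripper touches the dish once its middle is under the hood (x of dish_top in the frame of imager above 0 m and (contact force between dish_top and the fingers above 0.05 N or contact force between dish_top and the arm above 0.05 N)).
It also fails if it takes over 72 s, if anything falls off the work surface, if the arm or the gripper's body presses on something with over 40 N, if the wrist force passes 120 N, or if a joint passes its speed limit or range.

## Working session

There is one attempt and no reset: what is moved stays moved. The work goes in short steps, Python scripts to look and compute and a tool call to move; the robot and the scene stay as the last step left them, time stands still between calls to the robot, and variables do not carry over. Pictures are saved under pics/ and viewed, at most 10 in all, crops included, and the job is handed in when it is done.

Besides the shell and the picture viewer there is one more tool, called after ">>>" in YAML: its name, and indented under it one key for each argument. carry_out: Moves the arm, as the interface text tells. Its arguments: {"type":"object","properties":{"motion":{"type":"array"},"newtons":{"type":"number"}},"required":["motion"]}

```bash
mkdir -p pics
cat > h.py <<'E'
import numpy as np, cv2
from rig import r
def save(n,f,crop=None,s=1):
    d=r.get_image(n); im=d["img"]
    if crop: x,y,w,h=crop; im=im[y:y+h,x:x+w]
    cv2.imwrite("pics/"+f,cv2.resize(im,None,fx=s,fy=s,interpolation=cv2.INTER_CUBIC)); return d
def ray(d,u,v):
    T=d["T"]; k=T[:3,:3]@np.array([(u-d["cx"])/d["fx"],(v-d["cy"])/d["fy"],1]); return T[:3,3],k
def atz(d,u,v,z):
    o,k=ray(d,u,v); return o+k*(z-o[2])/k[2]
def proj(d,p):
    q=np.linalg.inv(d["T"])@np.append(p,1); return d["fx"]*q[0]/q[2]+d["cx"],d["fy"]*q[1]/q[2]+d["cy"]
E
python3 - <<'E'
from h import *
np.set_printoptions(precision=3,suppress=True)
for n in("top","side"):
    d=save(n,n+"0.png",None,1.25); print(n,d["fx"],d["cx"],d["cy"]);print(d["T"])
s=r.read_state();print(s["clock"],s["position"],s["ee_rot"],s["finger_gap"],s["ft_force"])
E
```

```text
top 557.8210101789845 308.78162131647406 241.23269657797653
[[ 0.029 -0.993  0.111  0.439]
 [-1.    -0.029  0.     0.206]
 [ 0.003 -0.111 -0.994  1.32 ]
 [ 0.     0.     0.     1.   ]]
side 501.79814845457514 319.94074841962833 242.8635087681708
[[ 0.997 -0.033  0.069  0.473]
 [-0.076 -0.35   0.934 -0.654]
 [-0.007 -0.936 -0.351  0.459]
 [ 0.     0.     0.     1.   ]]
0.1 [ 0.3   -0.604  0.303] [[-0.896 -0.445 -0.001]
 [-0.445  0.896  0.001]
 [ 0.     0.001 -1.   ]] 0.0855789836348804 [ 0.31  -0.683 -0.021]
```

View pics/top0.png

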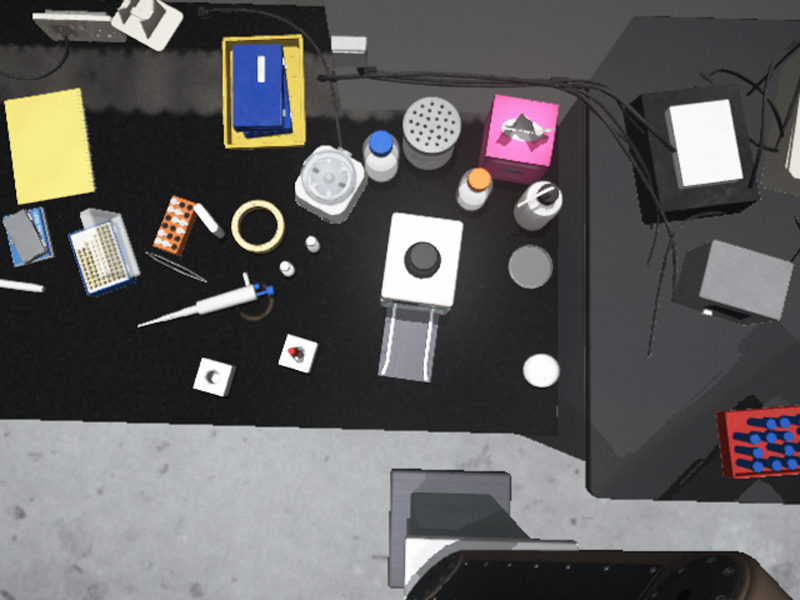

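View pics/side0.png

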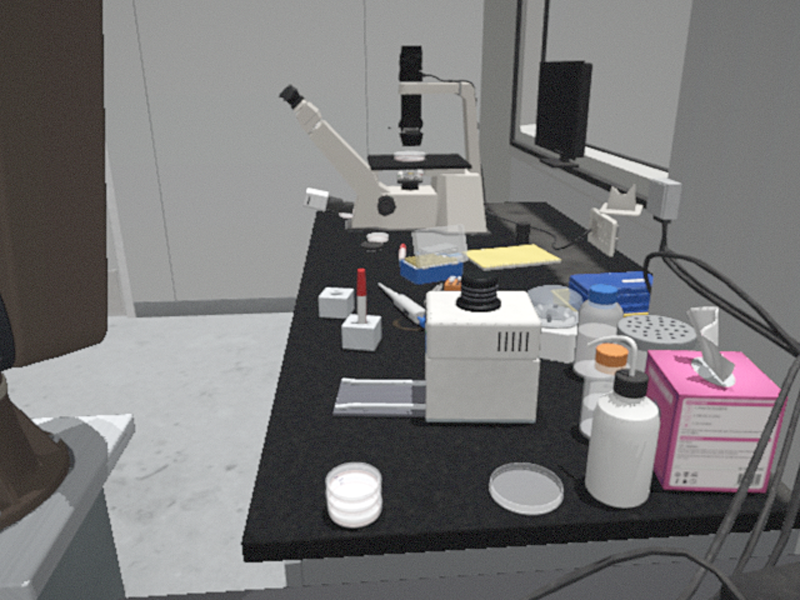

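Views show: the stack at top (541,370) / side (354,495). A flat big dish at top (530,266) and a dish on the microscope are look-alikes. The marker is in its stand at top (298,353), and an empty stand at (213,377) is another look-alike. The imager is at top (420,300). Checking closer crops next.

Run:
```python
from h import *
np.set_printoptions(precision=3,suppress=True)
a=r.get_image("top")["img"];b=r.get_image("side")["img"]
f=lambda im,x,y,w,h,W,H:cv2.resize(im[y:y+h,x:x+w],(W,H),interpolation=cv2.INTER_CUBIC)
# top crops: imager x295-380,y165-310 ; 
c1=f(a,290,165,100,150,400,600); c2=f(a,210,255,60,45,400,300); c3=f(a,405,270,60,45,400,300)
cv2.imwrite("pics/topc.png",np.hstack([c1,np.vstack([c2,c3])]))
c1=f(b,255,225,180,120,800,533)
s1=f(b,240,350,80,80,400,400);s2=f(b,250,205,80,80,400,400)
cv2.imwrite("pics/sidec.png",np.hstack([s1,s2])); cv2.imwrite("pics/sidei.png",c1)
```

```text
(no output)
```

View pics/topc.png

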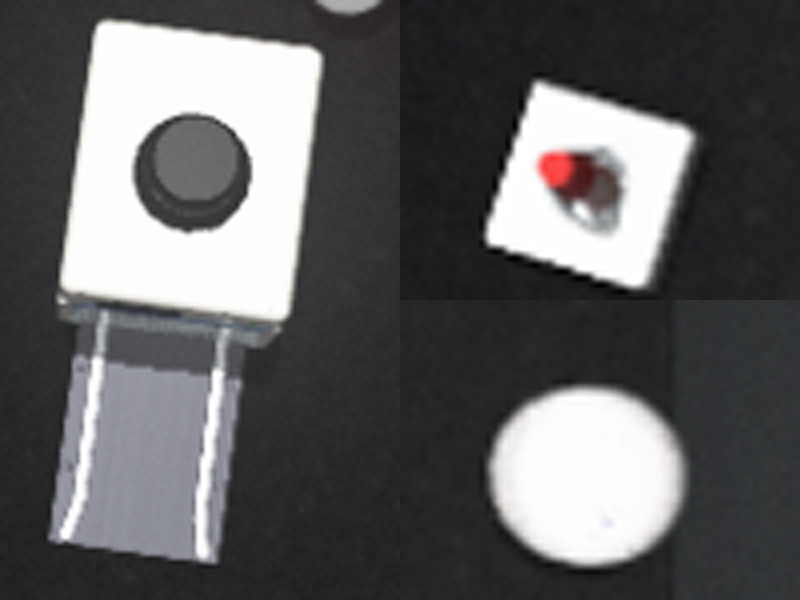

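View pics/sidec.png

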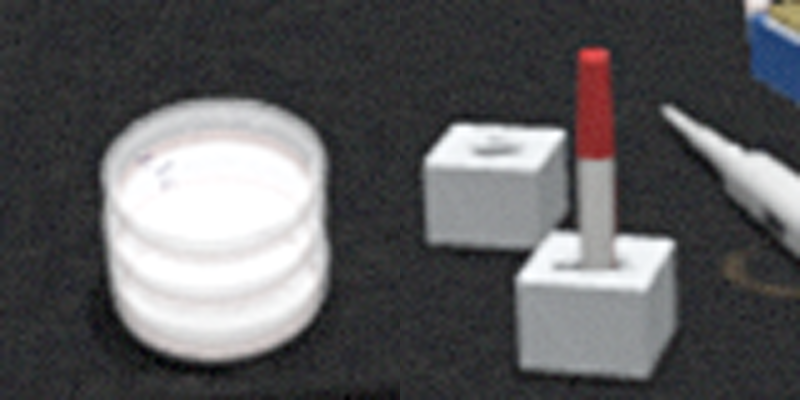

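Run:
```python
from h import *
np.set_printoptions(precision=4,suppress=True)
t=r.get_image("top"); s=r.get_image("side")
def pt(X,Y,x0,y0,k): return x0+(X+.5)/k-.5,y0+(Y+.5)/k-.5
T=lambda X,Y,z,x0,y0,k:atz(t,*pt(X,Y,x0,y0,k),z)
print("stack top",T(187,176,.045,405,270,20/3),"side",atz(s,*pt(214.5,175,240,350,5),.045))
fl=T(50,541,.008,290,165,4);fr=T(217,562,.008,290,165,4)
print("plate front",fl,fr,np.linalg.norm(fl-fr),"mid",(fl+fr)/2)
H=[T(x,y,.152,290,165,4) for x,y in((97,20),(322,48),(290,320),(60,292))]
print("hood",H)
m=lambda a,b:(a+b)/2
back=m(H[0],H[1]);front=m(H[2],H[3]);print("hood front",front,"back",back,"len",np.linalg.norm(back-front),"w",np.linalg.norm(H[3]-H[2]))
ax=back-front;print("yaw",np.arctan2(ax[1],ax[0]))
ed=H[0]-H[3]; e2=H[1]-H[2]; print(np.arctan2(ed[1],ed[0]),np.arctan2(e2[1],e2[0]))
for q in (H[0]-H[1],H[3]-H[2],fl-fr): print("across", np.arctan2(-q[0],q[1]))
for p in ((78,541),(206,556),(103,322),(226,330)): pass
a=[T(x,y,.014,290,165,4) for x,y in((66,541),(206,556),(97,362),(219,372))];print("rails",a)
S=[T(x-400,y,.045,210,255,20/3) for x,y in((538,80),(696,133),(646,290),(485,242))]
print("stand",np.mean(S,0),np.linalg.norm(S[0]-S[1]),np.linalg.norm(S[1]-S[2]));e=S[0]-S[3];print("stand yaw",np.arctan2(e[1],e[0]))
print("pen top",T(155,168,.14,210,255,20/3),"side",atz(s,*pt(193,52,250,205,5),.14), "side z.045",atz(s,*pt(199,266,250,205,5),.045))
e=[atz(s,*pt(x-400,y,250,205,5),.045) for x,y in((553,232),(676,240),(655,285),(518,278))];print("stand side",np.mean(e,0))
```

```text
stack top [ 0.4642 -0.0788  0.045 ] side [ 0.4631 -0.088   0.045 ]
plate front [0.4471 0.2183 0.008 ] [0.4377 0.1204 0.008 ] 0.09835577656888504 mid [0.4424 0.1693 0.008 ]
hood [array([0.7237, 0.2002, 0.152 ]), array([0.712 , 0.0797, 0.152 ]), array([0.5655, 0.0941, 0.152 ]), array([0.5768, 0.2156, 0.152 ])]
hood front [0.5711 0.1549 0.152 ] back [0.7178 0.14   0.152 ] len 0.147446499137003 w 0.12201764467294929
yaw -0.10142891664323404
-0.10467152703752049 -0.09817535040593026
across -0.09687218966868022
across -0.09283200360108614
across -0.09559487252956476
rails [array([0.4473, 0.2089, 0.014 ]), array([0.441 , 0.1272, 0.014 ]), array([0.5523, 0.1938, 0.014 ]), array([0.5485, 0.122 , 0.014 ])]
stand [0.4821 0.3647 0.045 ] 0.0573492681448654 0.05599174645132679
stand yaw -0.272746745571426
pen top [0.4842 0.3646 0.14  ] side [0.4814 0.3693 0.14  ] side z.045 [0.4811 0.361  0.045 ]
stand side [0.482 0.37  0.045]
```

View pics/sidei.png

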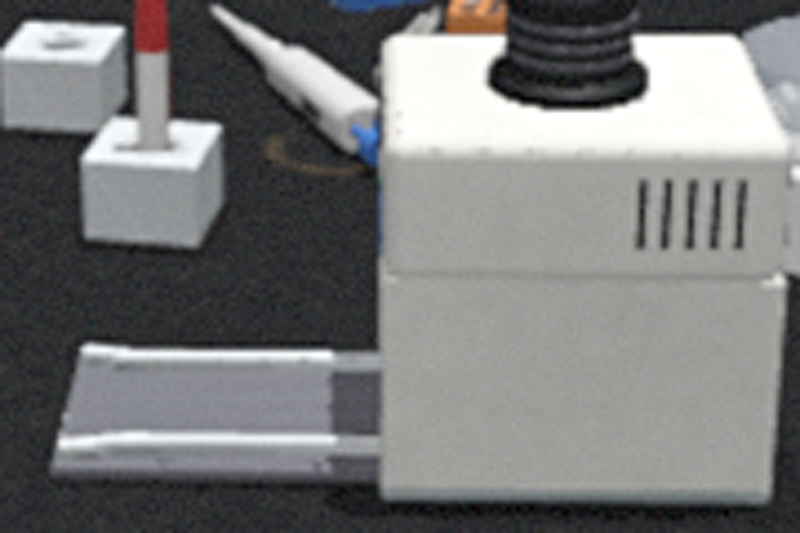

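```bash
cat >> h.py <<'E'
from scipy.spatial.transform import Rotation as Ro, Slerp
YAW=-0.1015; O=np.array([.5714,.1556,0]); A=np.array([np.cos(YAW),np.sin(YAW),0]); B=np.array([-np.sin(YAW),np.cos(YAW),0])
def img(p): p=np.asarray(p)-O; return np.array([p@A,p@B,p[2]])
def wor(x,y,z): return O+A*x+B*y+np.array([0,0,z])
def rot(yang,tilt=0,tdir=YAW):
    "tool y horizontal at angle yang when tilt 0; tilt leads tip toward tdir"
    y=np.array([np.cos(yang),np.sin(yang),0]); z=np.array([0,0,-1.]); R=np.c_[np.cross(y,z),y,z]
    return (Ro.from_rotvec(-tilt*np.array([-np.sin(tdir),np.cos(tdir),0]))*Ro.from_matrix(R)).as_matrix()
def plan(p,R,n,start=None):
    s=r.read_state(); p0,R0=start or (np.array(s["position"]),np.array(s["ee_rot"]))
    sl=Slerp([0,1],Ro.from_matrix([R0,R])); t=np.linspace(0,1,n+1)
    for a,b in zip(t,t[1:]):
        Ra=sl(a); sh=Ra.inv().apply((p-p0)*(b-a)); tu=(Ra.inv()*sl(b)).as_rotvec()
        print([[round(float(v),4) for v in sh],[round(float(v),4) for v in tu]])
E
python3 - <<'E'
from h import *
plan(np.array([.4637,-.082,.20]),rot(YAW+np.pi),10)
print(rot(YAW+np.pi), rot(YAW+np.pi,.6))
E
```

```text
[[-0.0379, 0.0395, 0.0104], [0.0001, 0.0, -0.1008]]
[[-0.0417, 0.0355, 0.0104], [0.0001, 0.0, -0.1008]]
[[-0.045, 0.0311, 0.0104], [0.0001, 0.0, -0.1008]]
[[-0.0479, 0.0264, 0.0104], [0.0001, 0.0, -0.1008]]
[[-0.0504, 0.0215, 0.0104], [0.0001, 0.0, -0.1008]]
[[-0.0523, 0.0163, 0.0104], [0.0001, 0.0, -0.1008]]
[[-0.0536, 0.011, 0.0104], [0.0001, 0.0, -0.1008]]
[[-0.0545, 0.0055, 0.0104], [0.0001, 0.0, -0.1008]]
[[-0.0548, -0.0, 0.0104], [0.0001, 0.0, -0.1008]]
[[-0.0545, -0.0055, 0.0104], [0.0001, 0.0, -0.1008]]
[[-0.10132581 -0.9948533   0.        ]
 [-0.9948533   0.10132581  0.        ]
 [-0.          0.         -1.        ]] [[-1.01325810e-01 -8.21087857e-01  5.61736426e-01]
 [-9.94853296e-01  8.36277997e-02 -5.72128560e-02]
 [-1.11022302e-16 -5.64642473e-01 -8.25335615e-01]]
```

>>> carry_out:
  motion:
    - [[-0.0379, 0.0395, 0.0104], [0, 0, -0.1008], 0.0854]
    - [[-0.0417, 0.0355, 0.0104], [0, 0, -0.1008], 0.0854]
    - [[-0.045, 0.0311, 0.0104], [0, 0, -0.1008], 0.0854]
    - [[-0.0479, 0.0264, 0.0104], [0, 0, -0.1008], 0.0854]
    - [[-0.0504, 0.0215, 0.0104], [0, 0, -0.1008], 0.0854]
    - [[-0.0523, 0.0163, 0.0104], [0, 0, -0.1008], 0.0854]
    - [[-0.0536, 0.011, 0.0104], [0, 0, -0.1008], 0.0854]
    - [[-0.0545, 0.0055, 0.0104], [0, 0, -0.1008], 0.0854]
    - [[-0.0548, 0, 0.0104], [0, 0, -0.1008], 0.0854]
    - [[-0.0545, -0.0055, 0.0104], [0, 0, -0.1008], 0.0854]
  newtons: 20

```text
clock: 1.55
position: [0.4642, -0.0803, 0.2]
ee_rot: [[-0.098, -0.995, 0.001], [-0.995, 0.098, 0.0], [-0.0, -0.001, -1.0]]
ft_force: [1.1, -0.8, -0.1]
finger_gap: 0.0859
grip_force: 0.0
```

>>> carry_out:
  motion:
    - [[0, 0, 0.03], [0, 0, 0], 0.07]
    - [[0, 0, 0.03], [0, 0, 0], 0.07]
    - [[0, 0, 0], [0, 0, 0], 0.07]
    - [[0, 0, 0], [0, 0, 0], 0.07]

```text
clock: 2.05
position: [0.4644, -0.0822, 0.1408]
ee_rot: [[-0.102, -0.995, 0.001], [-0.995, 0.102, -0.0], [0.0, -0.001, -1.0]]
ft_force: [0.3, 0.5, 0.7]
finger_gap: 0.0702
grip_force: 0.0
```

Run:
```python
from h import *
np.set_printoptions(precision=4,suppress=True)
s=r.get_image("side");t=r.get_image("top")
f=lambda im,x,y,w,h,W,H:cv2.resize(im[y:y+h,x:x+w],(W,H),interpolation=cv2.INTER_CUBIC)
cv2.imwrite("pics/near.png",np.hstack([f(s["img"],230,300,100,125,480,600),f(t["img"],405,260,50,100,300,600)]))
st=r.read_state();p=st["position"];print(p,st["ee_rot"],st["finger_gap"])
R=np.array(st["ee_rot"]);
for z in (.06,.073,.08): print(z,[proj(s,p+R@np.array([0,y,z])) for y in(-.035,.035)])
```

```text
[ 0.4646 -0.0822  0.1412] [[-0.1021 -0.9948  0.0022]
 [-0.9948  0.1021  0.0003]
 [-0.0006 -0.0021 -1.    ]] 0.0700965424774381
0.06 [(np.float64(309.12860226653027), np.float64(359.20992052680845)), (np.float64(256.51297014254686), np.float64(358.8273970935547))]
0.073 [(np.float64(309.2874844338827), np.float64(367.53557878636)), (np.float64(257.0294973681524), np.float64(367.1319556150437))]
0.08 [(np.float64(309.37214131896724), np.float64(371.97172354871293)), (np.float64(257.3047258480039), np.float64(371.556990549121))]
```

View pics/near.png

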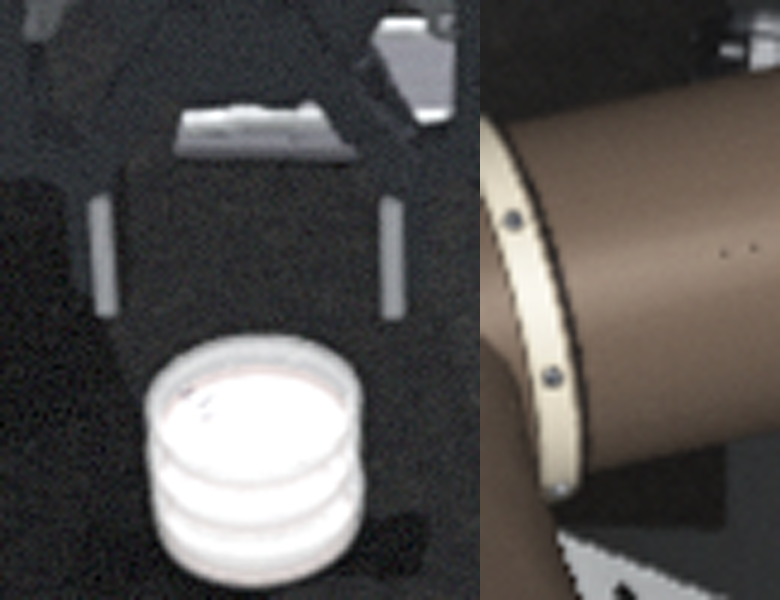

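>>> carry_out:
  motion:
    - [[0, 0, 0.015], [0, 0, 0], 0.07]
    - [[0, 0, 0.015], [0, 0, 0], 0.07]
    - [[0, 0, 0.0085], [0, 0, 0], 0.07]
    - [[0, 0, 0], [0, 0, 0], 0.068]
    - [[0, 0, 0], [0, 0, 0], 0.064]
    - [[0, 0, 0], [0, 0, 0], 0.062]
    - [[0, 0, 0], [0, 0, 0], 0.06]
    - [[0, 0, 0], [0, 0, 0], 0.058]
    - [[0, 0, 0], [0, 0, 0], 0.056]
    - [[0, 0, 0], [0, 0, 0], 0.056]
  newtons: 20

```text
clock: 3.4
position: [0.4641, -0.082, 0.1021]
ee_rot: [[-0.102, -0.995, 0.001], [-0.995, 0.102, 0.0], [-0.0, -0.001, -1.0]]
ft_force: [-2.2, 0.2, 7.5]
finger_gap: 0.0594
grip_force: 19.8
```

Run:
```python
from h import *
np.set_printoptions(precision=4,suppress=True)
s=save("side","grip.png",(230,300,100,125),4.8)
st=r.read_state();print(st["position"],st["finger_gap"],st["grip_force"],st["ft_force"])
```

```text
[ 0.4641 -0.082   0.1021] 0.059019542145763604 19.843954145908356 [-1.5796 -0.4687  7.5311]
```

View pics/grip.png

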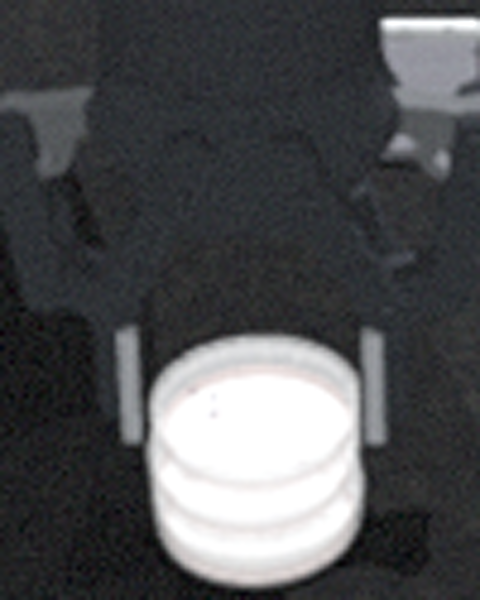

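Run:
```python
from h import *
s=r.get_image("side")
for z in (.028,.030,.033,.036,.039): print(z,[[round(v-o)*1 for v,o in zip(((proj(s,[x,y,z])[0]-230)*4.8,(proj(s,[x,y,z])[1]-300)*4.8),(0,0))] for x,y in((.4345,-.0925),(.4345,-.082),(.464,-.112),(.464,-.052))])
print([((proj(s,[.464,-.112,z])[1]-300)*4.8,(proj(s,[.464,-.052,z])[1]-300)*4.8) for z in (0,.015,.03,.045)])
```

```text
0.028 [[151, 472], [153, 449], [258, 512], [256, 379]]
0.03 [[151, 466], [152, 443], [258, 506], [256, 374]]
0.033 [[151, 457], [152, 434], [257, 497], [255, 365]]
0.036 [[150, 448], [151, 425], [257, 488], [255, 357]]
0.039 [[150, 440], [151, 416], [257, 479], [255, 348]]
[(np.float64(595.2232791326614), np.float64(457.8899547724535)), (np.float64(550.9938833328297), np.float64(416.10678514539285)), (np.float64(506.05439216431205), np.float64(373.7055747485793)), (np.float64(460.3875665527652), np.float64(330.6725086732057))]
```

>>> carry_out:
  motion:
    - [[0, 0, -0.002], [0, 0, 0], 0.056]
    - [[0, 0, -0.006], [0, 0, 0], 0.056]
    - [[0, 0, -0.015], [0, 0, 0], 0.056]
    - [[0, 0, -0.02], [0, 0, 0], 0.056]
    - [[0, 0, -0.02], [0, 0, 0], 0.056]
    - [[0, 0, 0], [0, 0, 0], 0.056]

```text
clock: 4.25
position: [0.4647, -0.0819, 0.166]
ee_rot: [[-0.102, -0.995, 0.003], [-0.995, 0.102, 0.001], [-0.001, -0.003, -1.0]]
ft_force: [-0.2, 0.3, -1.0]
finger_gap: 0.0589
grip_force: 21.7
```

Run:
```python
from h import *
p=wor(-.07,0,.165); print(p); plan(p,rot(YAW+np.pi),10)
s=save("side","lift.png",(220,230,120,200),3)
```

```text
[0.50176027 0.16269281 0.165     ]
[[-0.0247, -0.0012, 0.0001], [-0.0003, 0.0001, -0.0]]
[[-0.0247, -0.0012, 0.0001], [-0.0003, 0.0001, -0.0]]
[[-0.0247, -0.0012, 0.0001], [-0.0003, 0.0001, -0.0]]
[[-0.0247, -0.0012, 0.0001], [-0.0003, 0.0001, -0.0]]
[[-0.0247, -0.0012, 0.0001], [-0.0003, 0.0001, -0.0]]
[[-0.0247, -0.0012, 0.0001], [-0.0003, 0.0001, -0.0]]
[[-0.0247, -0.0012, 0.0001], [-0.0003, 0.0001, -0.0]]
[[-0.0247, -0.0012, 0.0001], [-0.0003, 0.0001, -0.0]]
[[-0.0247, -0.0012, 0.0001], [-0.0003, 0.0001, -0.0]]
[[-0.0247, -0.0012, 0.0001], [-0.0003, 0.0001, -0.0]]
```

View pics/lift.png

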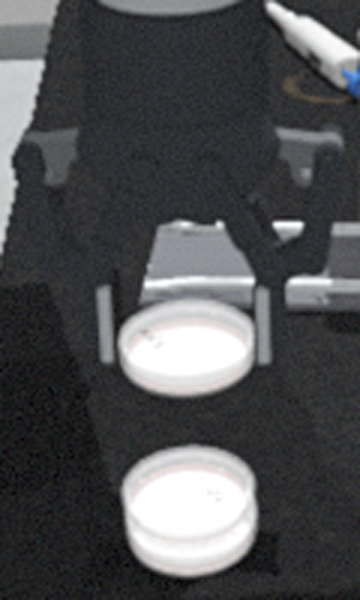

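Run:
```python
from h import *
s=r.get_image("side"); st=r.read_state(); p=st["position"]; print(p)
zb=p[2]-.0721
print("back rim",atz(s,220+187.5/3-.5,230+298.5/3-.5,zb+.015),"front bottom",atz(s,220+187.5/3-.5,230+396.5/3-.5,zb))
# same for remaining stack, back rim of lid z=.030, image row 446
print("mid back",atz(s,220+190/3,230+446/3-.5,.030),"low front",atz(s,220+190/3,230+577/3-.5,0))
# imager rails in clean initial side view crop coords (sidei: x0=255,y0=225,k=4.444)
k=800/180
for n,X,Y,z in(("near rail front",60,440,.014),("far rail front",85,349,.014),("near rail end",330,434,.014),("far rail end",330,353,.014),("plate near",52,474,.008),("hood near bottom L",382,494,.0),("hood near top L",385,152,.152)):
    q=atz(s,255+(X+.5)/k-.5,225+(Y+.5)/k-.5,z); print(n,q,img(q))
```

```text
[ 0.46363205 -0.08205505  0.16433729]
back rim [ 0.464744   -0.0488011   0.10723729] front bottom [ 0.46392793 -0.10478663  0.09223729]
mid back [ 0.4640552  -0.05273938  0.03      ] low front [ 0.46264128 -0.10765968  0.        ]
near rail front [0.43817732 0.13242535 0.014     ] [-0.13018883 -0.03655427  0.014     ]
far rail front [0.44735287 0.2100829  0.014     ] [-0.12892922  0.04163332  0.014     ]
near rail end [0.54571041 0.1277408  0.014     ] [-0.02273452 -0.03031883  0.014     ]
far rail end [0.55217485 0.19700477 0.014     ] [-0.02332157  0.03924367  0.014     ]
plate near [0.43511267 0.11656387 0.008     ] [-0.13163053 -0.05264464  0.008     ]
hood near bottom L [0.56393595 0.10360373 0.        ] [-0.00215707 -0.05248496  0.        ]
hood near top L [0.56187834 0.08673273 0.152     ] [-0.00249463 -0.06947762  0.152     ]
```

>>> carry_out:
  motion:
    - [[-0.0247, -0.0012, 0], [0, 0, 0], 0.056]
    - [[-0.0247, -0.0012, 0], [0, 0, 0], 0.056]
    - [[-0.0247, -0.0012, 0], [0, 0, 0], 0.056]
    - [[-0.0247, -0.0012, 0], [0, 0, 0], 0.056]
    - [[-0.0247, -0.0012, 0], [0, 0, 0], 0.056]
    - [[-0.0247, -0.0012, 0], [0, 0, 0], 0.056]
    - [[-0.0247, -0.0012, 0], [0, 0, 0], 0.056]
    - [[-0.0247, -0.0012, 0], [0, 0, 0], 0.056]
    - [[-0.0247, -0.0012, 0], [0, 0, 0], 0.056]
    - [[-0.0247, -0.0012, 0], [0, 0, 0], 0.056]

```text
clock: 5.6
position: [0.5009, 0.1635, 0.1639]
ee_rot: [[-0.102, -0.995, -0.001], [-0.995, 0.102, -0.001], [0.001, 0.001, -1.0]]
ft_force: [0.6, -0.6, -0.5]
finger_gap: 0.0592
grip_force: 21.7
```

>>> carry_out:
  motion:
    - [[0, 0, 0.025], [0, 0, 0], 0.056]
    - [[0, 0, 0.02], [0, 0, 0], 0.056]
    - [[0, 0, 0.01], [0, 0, 0], 0.056]
    - [[0, 0, 0], [0, 0, 0], 0.056]
    - [[0, 0, 0], [0, 0, 0], 0.056]

```text
clock: 6.22
position: [0.5008, 0.1625, 0.1097]
ee_rot: [[-0.102, -0.995, -0.0], [-0.995, 0.102, -0.0], [0.0, 0.0, -1.0]]
ft_force: [-1.7, -0.1, -1.2]
finger_gap: 0.0588
grip_force: 22.1
```

Run:
```python
from h import *
s=save("side","above.png",(300,270,110,80),7)
st=r.read_state();print(st["clock"],st["position"],img(st["position"]),st["ft_force"],st["finger_gap"])
```

```text
6.275 [0.50078332 0.1624272  0.10982064] [-0.07094501 -0.00036323  0.10982064] [-3.09295556  2.05774679 -1.43568193] 0.059047170358891565
```

View pics/above.png

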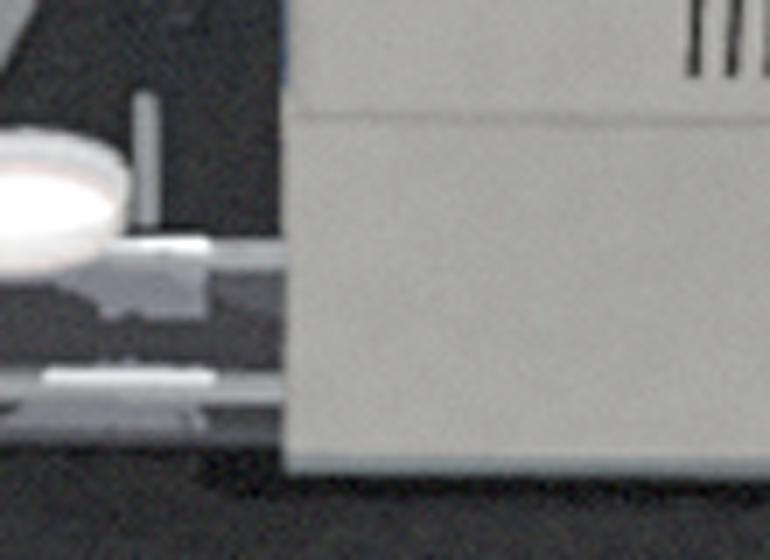

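Run:
```python
from h import *
s=r.get_image("side"); g=cv2.cvtColor(s["img"],cv2.COLOR_BGR2GRAY)
zb=.0377
u0,v0=proj(s,wor(-.071,0,zb+.015)); print(u0,v0)
u=int(round(u0))
col=g[:,u-2:u+3].mean(1)
for v in range(278,345): print(v,int(col[v]),round(img(atz(s,u,v,zb+.015))[1]*1000,1),round(img(atz(s,u,v,zb))[1]*1000,1),round(img(atz(s,u,v,.014))[1]*1000,1))
```

```text
302.29732301949514 294.85722372536065
278 60 73.1 105.9 157.7
279 48 68.4 101.1 152.6
280 46 63.8 96.3 147.6
281 42 59.3 91.6 142.6
282 49 54.8 86.9 137.6
283 50 50.3 82.2 132.7
284 52 45.8 77.6 127.9
285 54 41.4 73.1 123.0
286 47 37.1 68.5 118.3
287 57 32.7 64.1 113.5
288 145 28.5 59.6 108.8
289 194 24.2 55.2 104.2
290 219 20.0 50.8 99.5
291 217 15.8 46.5 95.0
292 210 11.7 42.2 90.4
293 220 7.5 37.9 85.9
294 233 3.5 33.7 81.4
295 251 -0.6 29.5 77.0
296 255 -4.6 25.3 72.6
297 255 -8.6 21.2 68.3
298 255 -12.5 17.1 64.0
299 255 -16.4 13.1 59.7
300 255 -20.3 9.0 55.4
301 255 -24.2 5.1 51.2
302 255 -28.0 1.1 47.0
303 250 -31.8 -2.8 42.9
304 242 -35.5 -6.7 38.8
305 237 -39.2 -10.6 34.7
306 230 -42.9 -14.4 30.6
307 224 -46.6 -18.2 26.6
308 197 -50.2 -22.0 22.6
309 154 -53.9 -25.7 18.7
310 103 -57.4 -29.5 14.8
311 65 -61.0 -33.1 10.9
312 64 -64.5 -36.8 7.0
313 67 -68.0 -40.4 3.2
314 68 -71.5 -44.0 -0.6
315 70 -74.9 -47.6 -4.4
316 67 -78.3 -51.1 -8.2
317 66 -81.7 -54.7 -11.9
318 68 -85.1 -58.1 -15.6
319 67 -88.4 -61.6 -19.2
320 67 -91.8 -65.1 -22.8
321 66 -95.1 -68.5 -26.5
322 90 -98.3 -71.9 -30.0
323 125 -101.6 -75.2 -33.6
324 153 -104.8 -78.5 -37.1
325 162 -108.0 -81.9 -40.6
326 149 -111.1 -85.1 -44.1
327 111 -114.3 -88.4 -47.5
328 95 -117.4 -91.7 -50.9
329 118 -120.5 -94.9 -54.3
330 120 -123.6 -98.1 -57.7
331 97 -126.7 -101.2 -61.1
332 81 -129.7 -104.4 -64.4
333 53 -132.7 -107.5 -67.7
334 28 -135.7 -110.6 -71.0
335 41 -138.7 -113.7 -74.2
336 42 -141.6 -116.7 -77.4
337 43 -144.5 -119.8 -80.6
338 42 -147.4 -122.8 -83.8
339 44 -150.3 -125.8 -87.0
340 45 -153.2 -128.8 -90.1
341 45 -156.0 -131.7 -93.2
342 45 -158.9 -134.6 -96.3
343 49 -161.7 -137.5 -99.4
344 51 -164.5 -140.4 -102.5
```

>>> carry_out:
  motion:
    - [[-0.001, 0, 0.012], [0, 0, 0], 0.056]
    - [[0, 0, 0.008], [0, 0, 0], 0.056]
    - [[0, 0, 0.005], [0, 0, 0], 0.056]
    - [[0, 0, 0.002], [0, 0, 0], 0.056]
    - [[0, 0, 0.001], [0, 0, 0], 0.056]
    - [[0, 0, 0], [0, 0, 0], 0.056]
    - [[0, 0, 0], [0, 0, 0], 0.056]

```text
clock: 7.2
position: [0.5009, 0.1633, 0.0813]
ee_rot: [[-0.102, -0.995, -0.0], [-0.995, 0.102, -0.0], [0.0, 0.0, -1.0]]
ft_force: [-3.4, 0.6, -1.1]
finger_gap: 0.0587
grip_force: 22.3
```

Run:
```python
from h import *
for i in range(2):
    s=r.get_image("side");st=r.read_state();print(st["clock"],st["position"],img(st["position"]),st["ft_force"],st["wrist_torque"],st["finger_gap"])
```

```text
7.25 [0.50091839 0.1633545  0.08133111] [-0.07090459  0.00057298  0.08133111] [-3.40492993  0.35367963 -1.2677795 ] [ 0.14010643  1.00181655 -0.01384613] 0.05891745723456083
7.3 [0.50093811 0.16333096 0.08133774] [-0.07088259  0.00055156  0.08133774] [-3.06240967 -0.19628357 -1.11249147] [ 0.10343524  1.02035409 -0.05184486] 0.058615830550443
```

>>> carry_out:
  motion:
    - [[0, 0, 0.001], [0, 0, 0], 0.056]
    - [[0, 0, 0], [0, 0, 0], 0.056]
    - [[0, 0, 0], [0, 0, 0], 0.06]
    - [[0, 0, 0], [0, 0, 0], 0.063]
    - [[0, 0, 0], [0, 0, 0], 0.068]
    - [[0, 0, 0], [0, 0, 0], 0.072]
    - [[0, 0, 0], [0, 0, 0], 0.072]

```text
clock: 8.18
position: [0.5006, 0.1632, 0.0805]
ee_rot: [[-0.102, -0.995, -0.001], [-0.995, 0.102, -0.0], [0.0, 0.001, -1.0]]
ft_force: [-7.2, 0.4, 2.4]
finger_gap: 0.072
grip_force: 0.0
```

Run:
```python
from h import *
s=r.get_image("side");st=r.read_state();print(st["clock"],st["position"],st["ft_force"],st["finger_gap"],st["grip_force"])
g=cv2.cvtColor(s["img"],cv2.COLOR_BGR2GRAY)
u0,v0=proj(s,wor(-.071,0,.023)); u=int(round(u0)); col=g[:,u-2:u+3].mean(1); print(u0,v0)
for v in range(298,334): print(v,int(col[v]),round(img(atz(s,u,v,.023))[1]*1000,1),round(img(atz(s,u,v,.014))[1]*1000,1))
row=g[int(v0)-1:int(v0)+2].mean(0); print([(i,int(row[i])) for i in range(270,332)])
for x in(-.101,-.041): print(proj(s,wor(x,0,.023)))
```

```text
8.225 [0.50063555 0.16320239 0.08053413] [-7.22201505  0.04029398  2.95773873] 0.07193943835492252 0.0
302.604563164403 309.4730032329157
298 54 46.2 64.0
299 50 42.0 59.7
300 44 37.8 55.4
301 58 33.7 51.2
302 143 29.6 47.0
303 199 25.5 42.9
304 236 21.5 38.8
305 238 17.5 34.7
306 229 13.5 30.7
307 228 9.6 26.6
308 237 5.7 22.7
309 255 1.8 18.7
310 255 -2.0 14.8
311 255 -5.8 10.9
312 255 -9.6 7.0
313 255 -13.4 3.2
314 255 -17.1 -0.6
315 255 -20.8 -4.4
316 255 -24.5 -8.1
317 255 -28.1 -11.8
318 248 -31.7 -15.5
319 234 -35.3 -19.2
320 228 -38.8 -22.8
321 222 -42.4 -26.4
322 199 -45.9 -30.0
323 157 -49.4 -33.6
324 149 -52.8 -37.1
325 160 -56.2 -40.6
326 149 -59.6 -44.0
327 104 -63.0 -47.5
328 72 -66.4 -50.9
329 111 -69.7 -54.3
330 121 -73.0 -57.7
331 99 -76.3 -61.0
332 83 -79.5 -64.4
333 54 -82.8 -67.7
[(270, 25), (271, 39), (272, 63), (273, 71), (274, 67), (275, 58), (276, 48), (277, 48), (278, 104), (279, 143), (280, 151), (281, 116), (282, 40), (283, 52), (284, 68), (285, 76), (286, 131), (287, 191), (288, 213), (289, 217), (290, 217), (291, 208), (292, 217), (293, 224), (294, 222), (295, 227), (296, 230), (297, 237), (298, 242), (299, 244), (300, 247), (301, 249), (302, 249), (303, 249), (304, 249), (305, 249), (306, 247), (307, 246), (308, 243), (309, 241), (310, 238), (311, 237), (312, 232), (313, 226), (314, 222), (315, 221), (316, 221), (317, 223), (318, 205), (319, 162), (320, 136), (321, 124), (322, 94), (323, 123), (324, 150), (325, 130), (326, 79), (327, 45), (328, 50), (329, 73), (330, 96), (331, 104)]
(np.float64(286.233601135255), np.float64(309.3733894842591))
(np.float64(319.00315696164125), np.float64(309.5727851148803))
```

>>> carry_out:
  motion:
    - [[0, 0, -0.005], [0, 0, 0], 0.074]
    - [[0, 0, -0.015], [0, 0, 0], 0.074]
    - [[0, 0, -0.03], [0, 0, 0], 0.074]
    - [[0, 0, -0.04], [0, 0, 0], 0.085]
    - [[0, 0, -0.05], [0, 0, 0], 0.085]
    - [[0, 0, -0.05], [0, 0, 0], 0.085]

```text
clock: 8.98
position: [0.5018, 0.1635, 0.274]
ee_rot: [[-0.101, -0.995, 0.003], [-0.995, 0.101, 0.001], [-0.002, -0.003, -1.0]]
ft_force: [0.1, 1.6, -0.1]
finger_gap: 0.0851
grip_force: 0.0
```

Run:
```python
from h import *
s=r.get_image("side");t=r.get_image("top");st=r.read_state();print(st["clock"],st["position"],st["ft_force"],st["q"])
g=cv2.cvtColor(s["img"],cv2.COLOR_BGR2GRAY)
for v in (305,310,315): print([int(x) for x in g[v,280:325]])
# clean colour segmentation of pen (red) in both
for n,d in(("side",s),("top",t)):
    i=d["img"].astype(int); m=((i[...,2]>90)&(i[...,2]>2*i[...,1])&(i[...,2]>2*i[...,0])).astype(np.uint8)
    k,l,c,ce=cv2.connectedComponentsWithStats(m)
    for a,b in zip(c[1:],ce[1:]):
        if a[4]>15: print(n,a,b)
    if n=="side": mm=l
```

```text
9.075 [0.50422158 0.16476144 0.2784    ] [-0.57516037  0.56190009 -1.71062405] [ 0.68746851  0.13333438 -0.3526187   0.00316165 -1.07135618 -0.78969194]
[185, 197, 206, 203, 204, 209, 207, 202, 202, 211, 223, 233, 239, 243, 242, 241, 237, 235, 237, 238, 236, 233, 235, 237, 234, 234, 234, 235, 241, 239, 237, 241, 242, 240, 234, 233, 224, 215, 215, 219, 221, 218, 213, 214, 230]
[108, 107, 105, 116, 123, 127, 181, 219, 226, 219, 221, 214, 224, 225, 221, 226, 237, 250, 255, 255, 255, 255, 255, 255, 255, 255, 255, 255, 255, 255, 252, 247, 240, 230, 220, 218, 216, 223, 212, 162, 128, 128, 128, 130, 125]
[71, 61, 68, 60, 67, 64, 104, 153, 202, 240, 254, 255, 255, 255, 255, 255, 255, 255, 255, 255, 255, 255, 255, 255, 255, 255, 255, 255, 255, 255, 255, 255, 255, 255, 255, 246, 223, 195, 161, 132, 126, 130, 131, 128, 132]
side [285 214   8  23 145] [288.68275862 225.6137931 ]
top [231 278   6   6  26] [233.30769231 280.23076923]
top [ 580  324   60   59 1249] [602.16333066 348.97998399]
top [619 340  21  15  98] [632.51020408 345.36734694]
top [620 352   7   4  20] [623.15 353.35]
top [635 361   5   4  17] [636.94117647 362.76470588]
top [610 374   9   4  19] [613.36842105 375.47368421]
```

Run:
```python
from h import *
plan(np.array([.482,.366,.235]),rot(YAW-np.pi/2),10)
```

```text
[[-0.0198, 0.0043, 0.0044], [-0.0015, -0.0003, -0.157]]
[[-0.0202, 0.0011, 0.0045], [-0.0015, -0.0003, -0.157]]
[[-0.0201, -0.002, 0.0045], [-0.0015, -0.0003, -0.157]]
[[-0.0195, -0.0052, 0.0045], [-0.0015, -0.0003, -0.157]]
[[-0.0185, -0.0082, 0.0045], [-0.0015, -0.0003, -0.157]]
[[-0.017, -0.011, 0.0044], [-0.0015, -0.0003, -0.157]]
[[-0.0151, -0.0135, 0.0044], [-0.0015, -0.0003, -0.157]]
[[-0.0128, -0.0157, 0.0044], [-0.0015, -0.0003, -0.157]]
[[-0.0102, -0.0175, 0.0044], [-0.0015, -0.0003, -0.157]]
[[-0.0073, -0.0189, 0.0044], [-0.0015, -0.0003, -0.157]]
```

>>> carry_out:
  motion:
    - [[-0.0198, 0.0043, 0.0044], [-0.0015, 0, -0.157], 0.085]
    - [[-0.0202, 0.0011, 0.0045], [-0.0015, 0, -0.157], 0.085]
    - [[-0.0201, -0.002, 0.0045], [-0.0015, 0, -0.157], 0.085]
    - [[-0.0195, -0.0052, 0.0045], [-0.0015, 0, -0.157], 0.085]
    - [[-0.0185, -0.0082, 0.0045], [-0.0015, 0, -0.157], 0.085]
    - [[-0.017, -0.011, 0.0044], [-0.0015, 0, -0.157], 0.085]
    - [[-0.0151, -0.0135, 0.0044], [-0.0015, 0, -0.157], 0.085]
    - [[-0.0128, -0.0157, 0.0044], [-0.0015, 0, -0.157], 0.085]
    - [[-0.0102, -0.0175, 0.0044], [-0.0015, 0, -0.157], 0.085]
    - [[-0.0073, -0.0189, 0.0044], [-0.0015, 0, -0.157], 0.085]

```text
clock: 10.32
position: [0.4793, 0.3656, 0.2269]
ee_rot: [[0.995, -0.097, -0.008], [-0.097, -0.995, -0.007], [-0.007, 0.007, -1.0]]
ft_force: [0.8, -0.2, -0.2]
finger_gap: 0.0849
grip_force: 0.0
```

Run:
```python
from h import *
s=r.get_image("side");st=r.read_state();print(st["q"])
plan(np.array([.482,.366,.146]),rot(YAW-np.pi/2),6)
i=s["img"].astype(int); m=((i[...,2]>90)&(i[...,2]>2*i[...,1])&(i[...,2]>2*i[...,0]))
ys,xs=np.where(m); print(ys.min(),ys.max(),xs.mean())
# where would pen axis at (.482,.366) project (bias +3 in y for side)
for y in(.366,.369): print(proj(s,[.482,y,.14]),proj(s,[.482,y,.09]))
```

```text
[ 0.97588947  0.30814958 -0.24773052 -0.00353795 -1.02515678  0.50792401]
[[0.0006, 0.0001, 0.0134], [0.0013, 0.0013, 0.0021]]
[[0.0006, 0.0001, 0.0134], [0.0013, 0.0013, 0.0021]]
[[0.0006, 0.0001, 0.0134], [0.0013, 0.0013, 0.0021]]
[[0.0006, 0.0001, 0.0134], [0.0013, 0.0013, 0.0021]]
[[0.0005, 0.0002, 0.0134], [0.0013, 0.0013, 0.0021]]
[[0.0005, 0.0002, 0.0134], [0.0013, 0.0013, 0.0021]]
195 236 290.2945205479452
(np.float64(288.5166421526584), np.float64(215.45945692122478)) (np.float64(289.17854288060727), np.float64(237.60400088528402))
(np.float64(288.4914593204009), np.float64(215.03848292506981)) (np.float64(289.1520589943015), np.float64(237.13268092186297))
```

>>> carry_out:
  motion:
    - [[0.0006, 0.0001, 0.0134], [0.0013, 0.0013, 0.0021], 0.085]
    - [[0.0006, 0.0001, 0.0134], [0.0013, 0.0013, 0.0021], 0.085]
    - [[0.0006, 0.0001, 0.0134], [0.0013, 0.0013, 0.0021], 0.085]
    - [[0.0006, 0.0001, 0.0134], [0.0013, 0.0013, 0.0021], 0.085]
    - [[0.0005, 0.0001, 0.0134], [0.0013, 0.0013, 0.0021], 0.085]
    - [[0.0005, 0.0001, 0.0134], [0.0013, 0.0013, 0.0021], 0.085]
    - [[0, 0, 0], [0, 0, 0], 0.06]
    - [[0, 0, 0], [0, 0, 0], 0.035]
    - [[0, 0, 0], [0, 0, 0], 0.022]
    - [[0, 0, 0], [0, 0, 0], 0.012]
  newtons: 35

```text
clock: 11.62
position: [0.4815, 0.3632, 0.1458]
ee_rot: [[0.993, -0.115, -0.001], [-0.115, -0.993, -0.001], [-0.001, 0.001, -1.0]]
ft_force: [1.2, -0.9, 1.9]
finger_gap: 0.0159
grip_force: 34.0
```

>>> carry_out:
  motion:
    - [[0, 0, 0], [0, 0, 0], 0.01]
    - [[0, 0, 0], [0, 0, 0], 0.01]
    - [[0, 0, 0], [0, 0, 0], 0.01]
    - [[0, 0, 0], [0, 0, 0], 0.01]
    - [[0, 0, 0], [0, 0, 0], 0.01]

```text
clock: 12.25
position: [0.4816, 0.3632, 0.1458]
ee_rot: [[0.993, -0.115, -0.001], [-0.115, -0.993, -0.001], [-0.001, 0.001, -1.0]]
ft_force: [0.2, -0.6, 7.1]
finger_gap: 0.0152
grip_force: 34.5
```

>>> carry_out:
  motion:
    - [[0, 0, -0.01], [0, 0, 0], 0.01]
    - [[0, 0, -0.02], [0, 0, 0], 0.01]
    - [[0, 0, -0.04], [0, 0, 0], 0.01]
    - [[0, 0, -0.04], [0, 0, 0], 0.01]
    - [[0, 0, 0], [0, 0, 0], 0.01]
    - [[0, 0, 0], [0, 0, 0], 0.01]

```text
clock: 13.0
position: [0.4811, 0.363, 0.2552]
ee_rot: [[0.993, -0.115, -0.002], [-0.115, -0.993, -0.001], [-0.002, 0.002, -1.0]]
ft_force: [0.1, 0.8, -0.8]
finger_gap: 0.0155
grip_force: 34.2
```

Run:
```python
from h import *
s=r.get_image("side");st=r.read_state();p=np.array(st["position"]);R=np.array(st["ee_rot"]);print(st["clock"],p,st["finger_gap"],st["ft_force"])
tip=p+R@[0,0,.141];print(tip,proj(s,tip),proj(s,p+R@[0,0,.08]))
g=cv2.cvtColor(s["img"],cv2.COLOR_BGR2GRAY)
u,v=map(int,proj(s,tip))
for y in range(v-34,v+8,2): print(y,[int(x) for x in g[y,u-10:u+11]])
```

```text
13.05 [0.48104511 0.3628425  0.25451215] 0.01518491478911097 [ 0.19240282  0.73398307 -0.25759055]
[0.48062007 0.36251266 0.11351318] (np.float64(288.2528040714496), np.float64(227.82414454833483)) (np.float64(287.5014582593207), np.float64(200.18944192772963))
193 [49, 40, 53, 122, 120, 77, 40, 45, 46, 42, 35, 58, 122, 142, 101, 56, 77, 112, 133, 129, 137]
195 [49, 44, 50, 118, 130, 92, 66, 68, 71, 70, 64, 79, 129, 141, 113, 89, 85, 89, 88, 88, 86]
197 [56, 51, 50, 81, 124, 143, 145, 146, 143, 143, 145, 147, 142, 117, 78, 67, 75, 77, 78, 77, 82]
199 [49, 47, 46, 45, 50, 65, 139, 163, 173, 173, 170, 162, 147, 99, 40, 38, 50, 41, 44, 35, 47]
201 [51, 45, 43, 52, 46, 64, 139, 165, 170, 170, 170, 168, 153, 100, 48, 58, 80, 68, 57, 72, 74]
203 [50, 47, 46, 49, 36, 61, 138, 163, 170, 171, 169, 167, 148, 105, 46, 45, 51, 53, 43, 49, 45]
205 [43, 52, 48, 45, 40, 59, 140, 166, 169, 170, 167, 166, 150, 106, 48, 45, 52, 55, 53, 54, 52]
207 [51, 43, 51, 47, 42, 59, 136, 165, 172, 170, 171, 166, 149, 108, 47, 41, 48, 49, 51, 50, 49]
209 [43, 45, 50, 48, 42, 54, 134, 164, 168, 167, 169, 167, 150,
[... 477 characters left out ...]
60, 158, 116, 50, 42, 48, 46, 46, 50, 43]
221 [44, 47, 45, 48, 49, 58, 124, 160, 166, 169, 162, 169, 155, 120, 55, 41, 51, 50, 52, 50, 49]
223 [49, 49, 42, 48, 52, 47, 86, 141, 167, 163, 166, 161, 142, 90, 45, 44, 39, 49, 51, 43, 40]
225 [42, 51, 50, 45, 48, 48, 77, 139, 165, 169, 169, 165, 139, 93, 50, 52, 54, 52, 56, 52, 53]
227 [48, 53, 47, 46, 43, 43, 65, 129, 174, 184, 181, 172, 138, 79, 48, 48, 49, 48, 54, 45, 47]
229 [47, 38, 44, 39, 42, 43, 39, 45, 52, 55, 55, 51, 45, 44, 47, 50, 50, 56, 39, 52, 40]
231 [234, 234, 240, 240, 196, 90, 44, 44, 52, 50, 50, 46, 44, 53, 45, 45, 38, 45, 50, 45, 49]
233 [249, 250, 242, 203, 138, 77, 43, 41, 41, 54, 56, 49, 50, 42, 49, 36, 51, 53, 50, 41, 45]
```

```bash
cat >> h.py <<'E'
TIP=np.array([-.001,0,.141])
def tipplan(x,y,z,tilt,n):
    R=rot(YAW-np.pi/2,tilt); p=wor(x,y,z)-R@TIP; print("TCP goal",p); plan(p,R,n)
def tip():
    st=r.read_state(); R=np.array(st["ee_rot"]); print(st["clock"],"tip",img(np.array(st["position"])+R@TIP),"z",R[:,2]@A,R[:,2]@B,"ft img",A@st["ft_force"],B@st["ft_force"],st["ft_force"][2],"q",st["q"])
E
python3 - <<'E'
from h import *
np.set_printoptions(precision=4,suppress=True)
tipplan(-.12,0,.10,np.radians(40),10); tip()
E
```

```text
TCP goal [0.3626 0.1769 0.2087]
[[-0.0096, 0.0198, 0.0047], [0.0008, 0.0701, -0.0013]]
[[-0.0099, 0.0198, 0.004], [0.0008, 0.0701, -0.0013]]
[[-0.0102, 0.0198, 0.0032], [0.0008, 0.0701, -0.0013]]
[[-0.0104, 0.0198, 0.0025], [0.0008, 0.0701, -0.0013]]
[[-0.0106, 0.0198, 0.0018], [0.0008, 0.0701, -0.0013]]
[[-0.0107, 0.0198, 0.001], [0.0008, 0.0701, -0.0013]]
[[-0.0108, 0.0198, 0.0002], [0.0008, 0.0701, -0.0013]]
[[-0.0108, 0.0197, -0.0006], [0.0008, 0.0701, -0.0013]]
[[-0.0108, 0.0197, -0.0013], [0.0008, 0.0701, -0.0013]]
[[-0.0107, 0.0197, -0.0021], [0.0008, 0.0701, -0.0013]]
13.05 tip [-0.1123  0.1967  0.1135] z -0.0027618775846323684 -0.0026326607749901166 ft img 0.11704115162730341 0.749700851984252 -0.25759054521386404 q [ 0.9696  0.2786 -0.2203 -0.0013 -1.0756  0.4862]
```

>>> carry_out:
  motion:
    - [[-0.0096, 0.0198, 0.0047], [0.0008, 0.0701, -0.0013], 0.01]
    - [[-0.0099, 0.0198, 0.004], [0.0008, 0.0701, -0.0013], 0.01]
    - [[-0.0102, 0.0198, 0.0032], [0.0008, 0.0701, -0.0013], 0.01]
    - [[-0.0104, 0.0198, 0.0025], [0.0008, 0.0701, -0.0013], 0.01]
    - [[-0.0106, 0.0198, 0.0018], [0.0008, 0.0701, -0.0013], 0.01]
    - [[-0.0107, 0.0198, 0.001], [0.0008, 0.0701, -0.0013], 0.01]
    - [[-0.0108, 0.0198, 0.0002], [0.0008, 0.0701, -0.0013], 0.01]
    - [[-0.0108, 0.0197, -0.0006], [0.0008, 0.0701, -0.0013], 0.01]
    - [[-0.0108, 0.0197, -0.0013], [0.0008, 0.0701, -0.0013], 0.01]
    - [[-0.0107, 0.0197, -0.0021], [0.0008, 0.0701, -0.0013], 0.01]

```text
clock: 14.3
position: [0.3965, 0.2237, 0.2887]
ee_rot: [[0.819, -0.132, 0.558], [-0.08, -0.99, -0.117], [0.568, 0.051, -0.822]]
ft_force: [-0.1, 0.2, -0.6]
finger_gap: 0.0151
grip_force: 34.4
```

Run:
```python
from h import *
np.set_printoptions(precision=4,suppress=True)
for i in range(3): r.get_image("side")
tip(); print(r.read_state()["position"],r.read_state()["finger_gap"]); tipplan(-.12,0,.10,np.radians(40),4)
```

```text
14.45 tip [-0.1022  0.0428  0.172 ] z 0.5657395806343547 -0.05664504155563441 ft img 0.0019902213149536573 -0.08427760113876717 -0.24491458417085282 q [ 1.2075 -0.1498 -1.0169  0.8816 -0.814  -0.413 ]
[0.3963 0.2244 0.2886] 0.01528550311568113
TCP goal [0.3626 0.1769 0.2087]
[[-0.0173, 0.0119, 0.0131], [0.0141, 0.0239, 0.0015]]
[[-0.0176, 0.0121, 0.0125], [0.0141, 0.0239, 0.0015]]
[[-0.0178, 0.0123, 0.0119], [0.0141, 0.0239, 0.0015]]
[[-0.0181, 0.0125, 0.0113], [0.0141, 0.0239, 0.0015]]
```

```bash
cat >> h.py <<'E'
def tippath(x,y,z,tilt_deg,n):
    "rows moving the tip straight to goal while turning"
    st=r.read_state(); R0=np.array(st["ee_rot"]); t0=np.array(st["position"])+R0@TIP; t1=wor(x,y,z)
    sl=Slerp([0,1],Ro.from_matrix([R0,rot(YAW-np.pi/2,np.radians(tilt_deg))])); P=[(t0+(t1-t0)*k/n-sl(k/n).apply(TIP),sl(k/n)) for k in range(n+1)]
    for (pa,Ra),(pb,Rb) in zip(P,P[1:]):
        print([[round(float(v),4) for v in Ra.inv().apply(pb-pa)],[round(float(v),4) for v in (Ra.inv()*Rb).as_rotvec()],0.01])
E
python3 - <<'E'
from h import *
tippath(-.125,0,.06,0,8)
E
```

```text
[[0.0003, 0.0057, 0.0107], [0.007, -0.0753, -0.0017], 0.01]
[[0.0011, 0.0058, 0.0114], [0.007, -0.0753, -0.0017], 0.01]
[[0.0019, 0.0058, 0.0121], [0.007, -0.0753, -0.0017], 0.01]
[[0.0028, 0.0059, 0.0126], [0.007, -0.0753, -0.0017], 0.01]
[[0.0037, 0.006, 0.0132], [0.007, -0.0753, -0.0017], 0.01]
[[0.0047, 0.0061, 0.0136], [0.007, -0.0753, -0.0017], 0.01]
[[0.0057, 0.0061, 0.014], [0.007, -0.0753, -0.0017], 0.01]
[[0.0067, 0.0062, 0.0143], [0.007, -0.0753, -0.0017], 0.01]
```

>>> carry_out:
  motion:
    - [[0.0003, 0.0057, 0.0107], [0.007, -0.0753, -0.0017], 0.01]
    - [[0.0011, 0.0058, 0.0114], [0.007, -0.0753, -0.0017], 0.01]
    - [[0.0019, 0.0058, 0.0121], [0.007, -0.0753, -0.0017], 0.01]
    - [[0.0028, 0.0059, 0.0126], [0.007, -0.0753, -0.0017], 0.01]
    - [[0.0037, 0.006, 0.0132], [0.007, -0.0753, -0.0017], 0.01]
    - [[0.0047, 0.0061, 0.0136], [0.007, -0.0753, -0.0017], 0.01]
    - [[0.0057, 0.0061, 0.014], [0.007, -0.0753, -0.0017], 0.01]
    - [[0.0067, 0.0062, 0.0143], [0.007, -0.0753, -0.0017], 0.01]
    - [[0, 0, 0], [0, 0, 0], 0.01]

```text
clock: 15.58
position: [0.4492, 0.1673, 0.1991]
ee_rot: [[0.994, -0.106, -0.002], [-0.106, -0.994, -0.002], [-0.002, 0.002, -1.0]]
ft_force: [-0.0, 0.8, 0.4]
finger_gap: 0.0154
grip_force: 34.4
```

Run:
```python
from h import *
np.set_printoptions(precision=4,suppress=True)
r.get_image("side"); tip(); tippath(-.124,.0005,.0145,0,4)
```

```text
15.625 tip [-0.1241 -0.001   0.0588] z -0.0003140976693477131 -0.001908288251656386 ft img 0.20380368125735157 -0.27377723662724973 -0.04725744738773713 q [ 0.7694  0.1354 -0.5531  0.0013 -0.884   0.6948]
[[0.0, -0.0003, 0.0111], [0.0005, 0.0001, -0.0011], 0.01]
[[0.0, -0.0003, 0.0111], [0.0005, 0.0001, -0.0011], 0.01]
[[0.0, -0.0003, 0.0111], [0.0005, 0.0001, -0.0011], 0.01]
[[0.0, -0.0003, 0.0111], [0.0005, 0.0001, -0.0011], 0.01]
```

>>> carry_out:
  motion:
    - [[0, -0.0003, 0.0111], [0, 0, -0.001], 0.01]
    - [[0, -0.0003, 0.0111], [0, 0, -0.001], 0.01]
    - [[0, -0.0003, 0.0111], [0, 0, -0.001], 0.01]
    - [[0, -0.0003, 0.0111], [0, 0, -0.001], 0.01]
    - [[0.005, 0, 0], [0, 0, 0], 0.01]
    - [[0.005, 0, 0], [0, 0, 0], 0.01]
    - [[0.003, 0, 0], [0, 0, 0], 0.01]
    - [[0.003, 0, 0], [0, 0, 0], 0.01]
    - [[0.003, 0, 0], [0, 0, 0], 0.01]
    - [[0.003, 0, 0], [0, 0, 0], 0.01]

```text
clock: 16.88
position: [0.4705, 0.167, 0.157]
ee_rot: [[0.995, -0.099, 0.001], [-0.099, -0.995, -0.0], [0.001, 0.0, -1.0]]
ft_force: [-0.1, -0.4, -0.2]
finger_gap: 0.0153
grip_force: 34.4
```

```bash
cat >> h.py <<'E'
def dish():
    s=r.get_image("side"); g=cv2.cvtColor(s["img"],cv2.COLOR_BGR2GRAY)
    v=int(round(proj(s,wor(-.05,0,.023))[1])); L=[]
    for u in range(255,345):
        L.append(int(g[v-1:v+2,u].mean()))
    print("row",v,"x at 255..:",[round(img(atz(s,u,v,.023))[0],4) for u in (255,300,344)]); print(L)
E
python3 - <<'E'
from h import *
np.set_printoptions(precision=4,suppress=True)
dish(); tip()
E
```

```text
row 310 x at 255..: [np.float64(-0.1579), np.float64(-0.0756), np.float64(0.0046)]
[41, 44, 47, 45, 47, 43, 48, 40, 45, 45, 41, 44, 46, 37, 24, 19, 48, 65, 68, 67, 67, 67, 65, 66, 65, 63, 80, 137, 165, 169, 171, 168, 160, 156, 189, 217, 222, 223, 225, 226, 222, 224, 235, 235, 238, 250, 251, 251, 253, 254, 254, 254, 254, 253, 253, 252, 250, 249, 246, 240, 236, 232, 226, 221, 226, 226, 203, 160, 143, 145, 146, 146, 148, 138, 111, 84, 88, 86, 87, 88, 89, 87, 87, 87, 84, 105, 149, 166, 166, 167]
16.925 tip [-0.1021  0.0012  0.016 ] z 0.0007194989441980406 -1.0872572300559943e-05 ft img 0.02658621128125239 -0.22616992303341255 0.4240777811180825 q [ 0.7353  0.2234 -0.5622  0.0008 -0.7847  0.7361]
```

>>> carry_out:
  motion:
    - [[0.004, 0.0003, 0.001], [0, 0, 0], 0.01]
    - [[0.005, 0.0003, 0.001], [0, 0, 0], 0.01]
    - [[0.006, 0, 0], [0, 0, 0], 0.01]
    - [[0.006, 0, 0], [0, 0, 0], 0.01]
    - [[0.006, 0, 0], [0, 0, 0], 0.01]
    - [[0.006, 0, 0], [0, 0, 0], 0.01]
    - [[0.004, 0, 0], [0, 0, 0], 0.01]
    - [[0.003, 0, 0], [0, 0, 0], 0.01]
    - [[0.002, 0, 0], [0, 0, 0], 0.01]
    - [[-0.003, 0, 0], [0, 0, 0], 0.01]

```text
clock: 18.18
position: [0.5092, 0.1626, 0.1549]
ee_rot: [[0.995, -0.099, 0.001], [-0.099, -0.995, -0.0], [0.001, 0.0, -1.0]]
ft_force: [0.1, -0.2, -0.3]
finger_gap: 0.0156
grip_force: 34.4
```

Run:
```python
from h import *
np.set_printoptions(precision=4,suppress=True)
dish(); tip(); tippath(-.068,.0005,.016,25,8)
```

```text
row 310 x at 255..: [np.float64(-0.1579), np.float64(-0.0756), np.float64(0.0046)]
[26, 26, 28, 24, 24, 24, 17, 34, 25, 28, 22, 25, 24, 30, 24, 28, 48, 64, 66, 66, 67, 68, 64, 65, 73, 76, 75, 72, 65, 66, 65, 64, 65, 67, 65, 66, 67, 66, 65, 65, 64, 65, 66, 62, 65, 67, 61, 64, 110, 152, 164, 168, 169, 165, 159, 137, 128, 173, 213, 225, 223, 220, 223, 220, 217, 227, 238, 237, 242, 250, 251, 251, 251, 251, 251, 250, 250, 249, 248, 245, 242, 238, 231, 227, 222, 202, 171, 162, 164, 165]
18.225 tip [-0.064   0.0005  0.0139] z 0.0003381093388051864 -9.215752714079302e-05 ft img -1.0196747358364262 -0.3134043838214251 0.05297907271375196 q [ 0.6768  0.2772 -0.4904  0.0004 -0.8031  0.7946]
[[-0.0082, -0.0, -0.0001], [-0.0001, 0.0545, 0.0003], 0.01]
[[-0.0082, -0.0, -0.0001], [-0.0001, 0.0545, 0.0003], 0.01]
[[-0.0081, -0.0, -0.0002], [-0.0001, 0.0545, 0.0003], 0.01]
[[-0.0081, -0.0, -0.0002], [-0.0001, 0.0545, 0.0003], 0.01]
[[-0.0081, -0.0, -0.0002], [-0.0001, 0.0545, 0.0003], 0.01]
[[-0.0081, -0.0, -0.0002], [-0.0001, 0.0545, 0.0003], 0.01]
[[-0.0081, -0.0, -0.0003], [-0.0001, 0.0545, 0.0003], 0.01]
[[-0.008, -0.0, -0.0003], [-0.0001, 0.0545, 0.0003], 0.01]
```

>>> carry_out:
  motion:
    - [[-0.0082, 0, -0.0001], [0, 0.0545, 0], 0.01]
    - [[-0.0082, 0, -0.0001], [0, 0.0545, 0], 0.01]
    - [[-0.0081, 0, -0.0002], [0, 0.0545, 0], 0.01]
    - [[-0.0081, 0, -0.0002], [0, 0.0545, 0], 0.01]
    - [[-0.0081, 0, -0.0002], [0, 0.0545, 0], 0.01]
    - [[-0.0081, 0, -0.0002], [0, 0.0545, 0], 0.01]
    - [[-0.0081, 0, -0.0003], [0, 0.0545, 0], 0.01]
    - [[-0.008, 0, -0.0003], [0, 0.0545, 0], 0.01]
    - [[0, 0, 0], [0, 0, 0], 0.01]

```text
clock: 19.35
position: [0.4695, 0.1824, 0.1792]
ee_rot: [[0.924, -0.104, 0.369], [-0.091, -0.994, -0.052], [0.372, 0.015, -0.928]]
ft_force: [0.9, -0.8, -0.5]
finger_gap: 0.0156
grip_force: 34.5
```

Run:
```python
from h import *
np.set_printoptions(precision=4,suppress=True)
r.get_image("side"); tip(); tippath(-.024,.0005,.016,38,10)
```

```text
19.4 tip [-0.0528  0.0137  0.0473] z 0.37118171792185445 -0.015390627760087578 ft img -0.1425457772950192 -0.25846837320717675 -0.1998050552973787 q [ 0.7975  0.0729 -1.0164  0.9046 -0.3917 -0.1587]
[[-0.0025, 0.0015, 0.004], [0.0015, 0.0283, 0.0005], 0.01]
[[-0.0026, 0.0015, 0.0041], [0.0015, 0.0283, 0.0005], 0.01]
[[-0.0027, 0.0015, 0.0041], [0.0015, 0.0283, 0.0005], 0.01]
[[-0.0028, 0.0015, 0.0041], [0.0015, 0.0283, 0.0005], 0.01]
[[-0.0029, 0.0015, 0.0042], [0.0015, 0.0283, 0.0005], 0.01]
[[-0.0031, 0.0015, 0.0042], [0.0015, 0.0283, 0.0005], 0.01]
[[-0.0032, 0.0015, 0.0042], [0.0015, 0.0283, 0.0005], 0.01]
[[-0.0033, 0.0015, 0.0042], [0.0015, 0.0283, 0.0005], 0.01]
[[-0.0034, 0.0015, 0.0042], [0.0015, 0.0283, 0.0005], 0.01]
[[-0.0035, 0.0015, 0.0043], [0.0015, 0.0283, 0.0005], 0.01]
```

```bash
cat > kin.py <<'E'
from h import *
from scipy.optimize import least_squares
LO=np.array([-3.07,-1.43,-1.02,-3.03,-3.05,-3.03]);HI=np.array([3.07,2.12,1.25,1.67,0,3.03])
st=r.read_state()
D=[([-0.822,.359,.012,0,-1.224,-.288],(.3,-.605,.304)),([.68747,.13333,-.35262,.00316,-1.07136,-.78969],(.5042,.1648,.2784)),
([.9696,.2786,-.2203,-.0013,-1.0756,.4862],(.48105,.36284,.25451)),([1.2075,-.1498,-1.0169,.8816,-.814,-.413],(.3963,.2244,.2886)),
([.7694,.1354,-.5531,.0013,-.884,.6948],(.4492,.1673,.1991)),([.7353,.2234,-.5622,.0008,-.7847,.7361],(.4705,.167,.157)),([.6768,.2772,-.4904,.0004,-.8031,.7946],(.5094,.1626,.1549)),
([ 0.7975,0.0729,-1.0164,0.9046,-0.3917,-0.1587],(.4695,.1824,.1791))]
def fk(q,P):
    a,h,L,fx,fz,b,d,yc,wx=P; e=Ro.from_euler
    R=e('z',q[0]); p=np.array([0,0,h])+R.apply([a,b,0])
    R=R*e('y',q[1]); p=p+R.apply([0,0,L])
    R=R*e('y',-q[2]); p=p+R.apply([fx,0,fz])          # zero: forearm frame, x forward
    R=R*e('x',q[3])*e('y',-q[4]); p=p+R.apply([d,0,wx])       # tool z along +x here
    R=R*e('x',-q[5]+yc)*Ro.from_matrix(np.c_[[0,0,-1.],[0,1,0],[1,0,0]])
    return p,R.as_matrix()
best=None
for sg in (1,):
    f=lambda P:np.concatenate([fk(q,P)[0]-p for q,p in D]+[.02*(P-P0)*.01])
    P0=np.array([0,.35,.3,.3,.05,-.1,.2,0,0]); s=least_squares(f,P0); P=s.x
if __name__=="__main__":
    np.set_printoptions(precision=4,suppress=True)
    print(P,np.abs(s.fun[:24]).max(),s.fun[:24].reshape(-1,3)*1000)
    for q in (D[-1][0],): print(fk(q,P)[1]); print(st["q"],st["ee_rot"])
E
python3 kin.py
```

```text
[ 0.4068 -0.2617  0.3988  0.2009  0.0044 -0.2038 -0.2223  0.     -0.1356] 0.08642743664871355 [[-39.6619  25.511  -34.0706]
 [ 12.4638  -4.791  -14.2108]
 [  3.7006 -16.088   -2.1286]
 [-31.5799  12.6903 -86.4274]
 [ 39.8     22.4409  32.7555]
 [ 40.4008  20.2589  53.5739]
 [ 29.7667   9.1116  53.0481]
 [-73.0215 -22.403   -2.5401]]
[[-0.9775  0.2015 -0.0619]
 [ 0.1655  0.9156  0.3663]
 [ 0.1304  0.3478 -0.9284]]
[ 0.7975  0.0729 -1.0164  0.9046 -0.3917 -0.1587] [[ 0.9241 -0.1043  0.3677]
 [-0.0912 -0.9944 -0.0529]
 [ 0.3712  0.0154 -0.9284]]
```

```bash
sed -i "s/e('x',q\[3\])/e('x',-q[3])/; s/P0=np.array.*; s=/P0=np.array([0,.35,.3,.3,.05,-.19,.2,0,0]); s=/" kin.py; python3 kin.py
```

```text
[ 0.1784  0.2671  0.4038  0.2686 -0.005  -0.1833  0.2701  0.      0.0384] 0.06289895682403693 [[-19.3567  33.7326 -25.004 ]
 [  6.1793  16.1738 -10.5195]
 [-13.1745  -4.2972  -2.3341]
 [ 19.8704 -14.8595 -62.899 ]
 [ 19.7728  31.3635  23.4028]
 [ 18.0017  27.4904  40.2681]
 [  8.611   18.3218  40.3581]
 [-11.6844 -51.9406  -3.2725]]
[[-0.1045 -0.9241  0.3677]
 [-0.9944  0.0913 -0.053 ]
 [ 0.0154 -0.3712 -0.9284]]
[ 0.7975  0.0729 -1.0164  0.9046 -0.3917 -0.1587] [[ 0.9241 -0.1043  0.3677]
 [-0.0912 -0.9944 -0.0529]
 [ 0.3712  0.0154 -0.9284]]
```

```bash
sed -i "s/a,h,L,fx,fz,b,d,yc,wx=P/a,h,L,fx,fz,b,d,yc,wx,wy,lx,vx,vz=P/; s/R.apply(\[0,0,L\])/R.apply([lx,0,L])/; s/R=R\*e('x',-q\[3\])\*e('y',-q\[4\]); p=p+R.apply(\[d,0,wx\])/R=R*e('x',-q[3]); p=p+R.apply([vx,0,vz]); R=R*e('y',-q[4]); p=p+R.apply([d,wy,wx])/; s/P0=np.array(.*\]); s=/P0=np.array([0,.35,.4,.4,.05,-.1,.2,np.pi\/2,0,-.1,0,0,0]); s=/" kin.py; python3 kin.py
```

```text
[-0.0005  0.1966  0.6034  0.4318  0.0016  0.001   0.3006  1.5708  0.0015
 -0.1929 -0.0015  0.0318 -0.0015] 0.0006111446689979205 [[ 0.2862 -0.0281 -0.1963]
 [-0.0097 -0.2146 -0.0819]
 [ 0.1717  0.0725  0.0018]
 [ 0.0896  0.1379 -0.085 ]
 [-0.3259 -0.1539  0.6111]
 [ 0.5019  0.0204 -0.0391]
 [-0.5372 -0.0771 -0.0042]
 [-0.001   0.0471 -0.2063]]
[[-0.9241  0.1045  0.3677]
 [ 0.0913  0.9944 -0.053 ]
 [-0.3712 -0.0154 -0.9284]]
[ 0.7975  0.0729 -1.0164  0.9046 -0.3917 -0.1587] [[ 0.9241 -0.1043  0.3677]
 [-0.0912 -0.9944 -0.0529]
 [ 0.3712  0.0154 -0.9284]]
```

```bash
sed -i 's/P=s.x$/P=s.x.copy(); P[7]=-np.pi\/2/' kin.py
cat >> kin.py <<'E'
def ik(p,R,q0,free_roll=False):
    def f(q):
        a,b=fk(q,P); return np.concatenate([(a-p)*5,((b[:,2]-R[:,2]) if free_roll else (b-R).ravel())])
    s=least_squares(f,np.clip(q0,LO+.011,HI-.011),bounds=(LO+.01,HI-.01)); return s.x,np.abs(s.fun).max()
E
cat > t.py <<'E'
from kin import *
np.set_printoptions(precision=2,suppress=True)
rng=np.random.default_rng(0)
for tilt in (35,40,45):
  for az in (-60,-30,0,30,60):
    for x in (-.05,0,.04):
      R=rot(YAW-np.pi/2,np.radians(tilt),YAW+np.radians(az)); p=wor(x,0,.016)-R@TIP
      b=min((ik(p,R,q0,True) for q0 in [np.array(st["q"])]+list(rng.uniform(LO,HI,(6,6)))),key=lambda v:v[1])
      print(tilt,az,x,"err %.4f"%b[1],b[0] if b[1]<.002 else "")
E
timeout 500 python3 t.py
```

```text
35 -60 -0.05 err 0.0000 [ 1.03  0.42 -0.7   0.63 -0.93 -0.35]
35 -60 0 err 0.0000 [ 0.94  0.47 -0.63  0.67 -0.93  0.02]
35 -60 0.04 err 0.0000 [ 0.88  0.5  -0.57  0.7  -0.93 -2.39]
35 -30 -0.05 err 0.0464 
35 -30 0 err 0.0049 
35 -30 0.04 err 0.0000 [ 0.7   0.32 -0.96  1.4  -0.6   0.71]
35 0 -0.05 err 0.0330 
35 0 0 err 0.2070 
35 0 0.04 err 0.0263 
35 30 -0.05 err 0.1144 
35 30 0 err 0.0899 
35 30 0.04 err 0.0693 
35 60 -0.05 err 0.0000 [ 0.22  0.17 -0.55 -0.85 -0.53 -0.95]
35 60 0 err 0.0000 [ 0.19  0.24 -0.46 -0.83 -0.56  1.48]
35 60 0.04 err 0.0000 [ 0.17  0.29 -0.38 -0.81 -0.59  2.32]
40 -60 -0.05 err 0.0000 [ 1.06  0.47 -0.7   0.67 -0.98 -2.01]
40 -60 0 err 0.0000 [ 0.97  0.51 -0.64  0.72 -0.98 -2.65]
40 -60 0.04 err 0.0000 [ 0.91  0.54 -0.59  0.75 -0.98 -2.99]
40 -30 -0.05 err 0.0704 
40 -30 0 err 0.0319 
40 -30 0.04 err 0.0000 [ 0.71  0.35 -1.    1.53 -0.67 -2.37]
40 0 -0.05 err 0.3121 
40 0 0 err 0.0446 
40 0 0.04 err 0.0419 
40 30 -0.05 err 0.0406 
40 30 0 err 0.0381 
40 30 0.04 err 0.0316 
40 60 -0.05 err 0.0000 [ 0.08  0.2  -0.54 -1.04 -0.61  2.49]
40 60 0 err 0.0000 [ 0.07  0.26 -0.45 -1.01 -0.63 -1.28]
40 60 0.04 err 0.0000 [ 0.06  0.31 -0.38 -0.98 -0.64  1.42]
45 -60 -0.05 err 0.0000 [ 1.1   0.52 -0.7   0.7  -1.04  1.91]
45 -60 0 err 0.0000 [ 1.01  0.55 -0.64  0.76 -1.03 -1.07]
45 -60 0.04 err 0.0000 [ 0.94  0.58 -0.59  0.8  -1.03 -2.38]
45 -30 -0.05 err 0.0872 
45 -30 0 err 0.0523 
45 -30 0.04 err 0.0135 
45 0 -0.05 err 0.0980 
45 0 0 err 0.0682 
45 0 0.04 err 0.0939 
45 30 -0.05 err 0.0000 [ 0.12  0.1  -0.71 -1.58 -0.21 -1.25]
45 30 0 err 0.0000 [ 0.15  0.16 -0.62 -1.49 -0.19  1.46]
45 30 0.04 err 0.0000 [ 0.17  0.21 -0.56 -1.4  -0.18  1.35]
45 60 -0.05 err 0.0000 [-0.07  0.24 -0.54 -1.2  -0.7   2.59]
45 60 0 err 0.0000 [-0.06  0.3  -0.45 -1.16 -0.71  0.07]
45 60 0.04 err 0.0000 [-0.05  0.34 -0.38 -1.13 -0.71  2.05]
```

```bash
cat > t2.py <<'E'
from kin import *
np.set_printoptions(precision=2,suppress=True)
def chain(wps,q):
    out=[]
    for (x,y,z,t,az) in wps:
        R=rot(YAW-np.pi/2,np.radians(t),YAW+np.radians(az)); p=wor(x,y,z)-R@TIP
        q,e=ik(p,R,q); out.append((q,e))
    return out
q=np.array([.6768,.2772,-.4904,.0004,-.8031,.7946])
for tilt in (42,45,48):
  for az in (30,35,40):
    w=[(-.07,.002,.06,t,60) for t in np.linspace(0,tilt,5)]+[(-.07,.002,.06,tilt,a) for a in np.linspace(60,az,4)]+[(x,.002,.016,tilt,az) for x in (-.07,-.035,0,.04)]
    o=chain(w,q); print(tilt,az,"maxerr %.4f"%max(e for _,e in o)); 
    for k in (4,8,9,12): print("   ",o[k][0],"%.4f"%o[k][1])
E
python3 t2.py
```

```text
42 30 maxerr 0.0739
    [ 0.09  0.09 -0.56 -1.   -0.65  2.13] 0.0000
    [ 0.47 -0.01 -0.77 -1.11 -0.01  2.13] 0.0739
    [ 0.42  0.07 -0.74 -1.26 -0.01  2.3 ] 0.0189
    [ 0.42  0.21 -0.62 -0.94 -0.01  1.99] 0.0084
42 35 maxerr 0.0504
    [ 0.09  0.09 -0.56 -1.   -0.65  2.13] 0.0000
    [ 0.55 -0.03 -0.81 -0.84 -0.02  1.77] 0.0504
    [ 0.45  0.06 -0.76 -1.09 -0.04  2.09] 0.0000
    [ 0.29  0.21 -0.56 -1.06 -0.17  2.18] 0.0000
42 40 maxerr 0.0161
    [ 0.09  0.09 -0.56 -1.   -0.65  2.13] 0.0000
    [ 0.6  -0.04 -0.85 -0.65 -0.02  1.52] 0.0161
    [ 0.26  0.08 -0.7  -1.21 -0.24  2.33] 0.0000
    [ 0.2   0.23 -0.52 -1.11 -0.29  2.27] 0.0000
45 30 maxerr 0.0415
    [-0.01  0.11 -0.57 -1.1  -0.7   2.29] 0.0000
    [ 0.43 -0.03 -0.76 -1.22 -0.01  2.26] 0.0415
    [ 0.12  0.08 -0.74 -1.62 -0.21  2.89] 0.0000
    [ 0.18  0.21 -0.56 -1.39 -0.17  2.61] 0.0000
45 35 maxerr 0.0170
    [-0.01  0.11 -0.57 -1.1  -0.7   2.29] 0.0000
    [ 0.5  -0.04 -0.79 -0.99 -0.02  1.95] 0.0170
    [ 0.09  0.09 -0.73 -1.52 -0.29  2.78] 0.0000
    [ 0.12  0.22 -0.54 -1.36 -0.28  2.6 ] 0.0000
45 40 maxerr 0.0000
    [-0.01  0.11 -0.57 -1.1  -0.7   2.29] 0.0000
    [ 0.34 -0.03 -0.73 -1.06 -0.2   2.11] 0.0000
    [ 0.05  0.11 -0.71 -1.45 -0.38  2.72] 0.0000
    [ 0.07  0.24 -0.52 -1.32 -0.38  2.56] 0.0000
48 30 maxerr 0.0315
    [-0.1   0.14 -0.57 -1.19 -0.77  2.43] 0.0000
    [ 0.41 -0.04 -0.77 -1.29 -0.01  2.34] 0.0037
    [ 0.03  0.08 -0.77 -1.69 -0.29  3.02] 0.0315
    [-0.    0.23 -0.59 -1.67 -0.31  3.02] 0.0056
48 35 maxerr 0.0159
    [-0.1   0.14 -0.57 -1.19 -0.77  2.43] 0.0000
    [ 0.2  -0.03 -0.73 -1.36 -0.23  2.52] 0.0000
    [-0.05  0.11 -0.76 -1.65 -0.41  3.02] 0.0159
    [-0.03  0.25 -0.57 -1.59 -0.39  2.93] 0.0000
48 40 maxerr 0.0000
    [-0.1   0.14 -0.57 -1.19 -0.77  2.43] 0.0000
    [ 0.1  -0.   -0.71 -1.34 -0.37  2.55] 0.0000
    [-0.12  0.15 -0.74 -1.6  -0.51  3.01] 0.0000
    [-0.05  0.27 -0.54 -1.49 -0.47  2.82] 0.0000
```

```bash
cat > t3.py <<'E'
from kin import *
import sys
np.set_printoptions(precision=3,suppress=True)
def pose(w): 
    x,y,z,t,az,ro=w; R=rot(YAW-np.pi/2+ro,np.radians(t),YAW+np.radians(az)); return wor(x,y,z)-R@TIP,R
def go(w0,w1,n,q=None,show=True):
    "w0 None: start from measured pose; else interpolate parameters"
    s=r.read_state(); q=np.array(s["q"]) if q is None else q
    if w0 is None: Ps=[(np.array(s["position"]),np.array(s["ee_rot"]))]; t0=Ps[0][0]+Ps[0][1]@TIP; p1,R1=pose(w1); t1=p1+R1@TIP; sl=Slerp([0,1],Ro.from_matrix([Ps[0][1],R1])); Ps=[(t0+(t1-t0)*k/n-sl(k/n).apply(TIP),sl(k/n).as_matrix()) for k in range(n+1)]
    else: Ps=[pose(np.array(w0)+(np.array(w1)-np.array(w0))*k/n) for k in range(n+1)]
    em=0
    for (pa,Ra),(pb,Rb) in zip(Ps,Ps[1:]):
        if show: print([[round(float(v),4) for v in Ra.T@(pb-pa)],[round(float(v),4) for v in Ro.from_matrix(Ra.T@Rb).as_rotvec()],0.01])
        q2,e=ik(pb,Rb,q); em=max(em,e,); dq=np.abs(q2-q).max(); q=q2
    print("end q",q,"err %.4f lastdq %.3f"%(em,dq)); return q
U=(-.075,.002,.045,0,60,0); V=(-.072,.002,.03,45,60,-.5); W=(-.072,.002,.016,45,45,-.5); X=(.005,.002,.016,45,32,-.5); Y=(.04,.002,.016,45,30,-.5)
if __name__=="__main__":
    q=go(None,U,6); q=go(U,V,10,q); q=go(V,W,4,q); q=go(W,X,16,q,False); q=go(X,Y,8,q,False)
E
python3 t3.py
```

```text
[[0.0054, 0.0023, -0.0006], [0.0026, -0.0634, -0.0], 0.01]
[[0.0053, 0.0023, -0.0004], [0.0026, -0.0634, -0.0], 0.01]
[[0.0053, 0.0023, -0.0002], [0.0026, -0.0634, -0.0], 0.01]
[[0.0052, 0.0023, 0.0], [0.0026, -0.0634, -0.0], 0.01]
[[0.0052, 0.0023, 0.0003], [0.0026, -0.0634, -0.0], 0.01]
[[0.0052, 0.0023, 0.0005], [0.0026, -0.0634, -0.0], 0.01]
end q [ 0.695  0.224 -0.476 -0.    -0.871  0.775] err 0.0000 lastdq 0.088
[[-0.0052, 0.0096, 0.0019], [0.069, 0.0376, 0.05], 0.01]
[[-0.0048, 0.01, 0.0019], [0.0708, 0.0341, 0.05], 0.01]
[[-0.0043, 0.0103, 0.0019], [0.0724, 0.0305, 0.05], 0.01]
[[-0.0039, 0.0106, 0.0019], [0.0738, 0.0268, 0.05], 0.01]
[[-0.0034, 0.0109, 0.0019], [0.0751, 0.0231, 0.05], 0.01]
[[-0.0029, 0.0112, 0.0019], [0.0761, 0.0193, 0.05], 0.01]
[[-0.0023, 0.0114, 0.0018], [0.077, 0.0155, 0.05], 0.01]
[[-0.0018, 0.0116, 0.0018], [0.0777, 0.0116, 0.05], 0.01]
[[-0.0012, 0.0118, 0.0017], [0.0782, 0.0077, 0.05], 0.01]
[[-0.0006, 0.012, 0.0017], [0.0785, 0.0038, 0.05], 0.01]
end q [-0.05   0.181 -0.579 -1.176 -0.698  1.924] err 0.0000 lastdq 0.200
[[-0.0066, 0.0022, 0.0026], [-0.0026, 0.0462, -0.0192], 0.01]
[[-0.0067, 0.0017, 0.0026], [-0.0056, 0.0459, -0.0192], 0.01]
[[-0.0068, 0.0013, 0.0026], [-0.0086, 0.0455, -0.0192], 0.01]
[[-0.0069, 0.0008, 0.0026], [-0.0116, 0.0448, -0.0192], 0.01]
end q [ 0.008  0.13  -0.684 -1.382 -0.467  2.162] err 0.0000 lastdq 0.068
end q [ 0.134  0.175 -0.61  -1.456 -0.228  2.197] err 0.0000 lastdq 0.017
end q [ 0.175  0.212 -0.559 -1.398 -0.177  2.119] err 0.0000 lastdq 0.012
```

>>> carry_out:
  motion:
    - [[0.0054, 0.0023, -0.0006], [0.0026, -0.0634, 0], 0.01]
    - [[0.0053, 0.0023, -0.0004], [0.0026, -0.0634, 0], 0.01]
    - [[0.0053, 0.0023, -0.0002], [0.0026, -0.0634, 0], 0.01]
    - [[0.0052, 0.0023, 0], [0.0026, -0.0634, 0], 0.01]
    - [[0.0052, 0.0023, 0.0003], [0.0026, -0.0634, 0], 0.01]
    - [[0.0052, 0.0023, 0.0005], [0.0026, -0.0634, 0], 0.01]
    - [[0, 0, 0], [0, 0, 0], 0.01]

```text
clock: 20.27
position: [0.4993, 0.165, 0.1852]
ee_rot: [[0.995, -0.104, 0.002], [-0.104, -0.995, -0.001], [0.002, 0.001, -1.0]]
ft_force: [-0.2, 0.2, -0.4]
finger_gap: 0.0153
grip_force: 34.5
```

>>> carry_out:
  motion:
    - [[-0.0052, 0.0096, 0.0019], [0.069, 0.0376, 0.05], 0.01]
    - [[-0.0048, 0.01, 0.0019], [0.0708, 0.0341, 0.05], 0.01]
    - [[-0.0043, 0.0103, 0.0019], [0.0724, 0.0305, 0.05], 0.01]
    - [[-0.0039, 0.0106, 0.0019], [0.0738, 0.0268, 0.05], 0.01]
    - [[-0.0034, 0.0109, 0.0019], [0.0751, 0.0231, 0.05], 0.01]
    - [[-0.0029, 0.0112, 0.0019], [0.0761, 0.0193, 0.05], 0.01]
    - [[-0.0023, 0.0114, 0.0018], [0.077, 0.0155, 0.05], 0.01]
    - [[-0.0018, 0.0116, 0.0018], [0.0777, 0.0116, 0.05], 0.01]
    - [[-0.0012, 0.0118, 0.0017], [0.0782, 0.0077, 0.05], 0.01]
    - [[-0.0006, 0.012, 0.0017], [0.0785, 0.0038, 0.05], 0.01]

```text
clock: 21.52
position: [0.4425, 0.0835, 0.1297]
ee_rot: [[0.819, -0.393, 0.419], [-0.574, -0.586, 0.572], [0.021, -0.709, -0.705]]
ft_force: [-1.3, -0.8, -1.0]
finger_gap: 0.0154
grip_force: 34.6
```

Run:
```python
from t3 import *
for i in range(3): r.get_image("side")
dish(); tip(); go(None,W,6)
```

```text
row 310 x at 255..: [np.float64(-0.1579), np.float64(-0.0756), np.float64(0.0046)]
[48, 51, 54, 54, 53, 48, 54, 57, 55, 52, 50, 55, 57, 59, 52, 55, 104, 149, 159, 158, 156, 156, 155, 156, 157, 156, 157, 155, 156, 155, 156, 157, 156, 158, 157, 157, 157, 156, 157, 158, 156, 159, 156, 155, 153, 152, 153, 156, 156, 158, 157, 157, 156, 156, 156, 154, 157, 195, 231, 239, 238, 235, 237, 233, 231, 240, 248, 250, 253, 254, 255, 255, 255, 255, 255, 255, 254, 253, 253, 252, 249, 246, 241, 239, 233, 214, 185, 173, 177, 176]
21.725 tip [-0.071  0.     0.029] z 0.3566725014064537 0.6083412416521556 ft img 0.02303700877450146 0.25492681433005293 0.36817243084416024 q [-0.048  0.181 -0.582 -1.178 -0.691  1.925]
[[-0.0045, 0.0008, 0.0017], [-0.0042, 0.0297, -0.0129], 0.01]
[[-0.0045, 0.0008, 0.0017], [-0.0042, 0.0297, -0.0129], 0.01]
[[-0.0046, 0.0008, 0.0017], [-0.0042, 0.0297, -0.0129], 0.01]
[[-0.0047, 0.0007, 0.0017], [-0.0042, 0.0297, -0.0129], 0.01]
[[-0.0047, 0.0007, 0.0017], [-0.0042, 0.0297, -0.0129], 0.01]
[[-0.0048, 0.0007, 0.0017], [-0.0042, 0.0297, -0.0129], 0.01]
end q [ 0.008  0.13  -0.684 -1.382 -0.467  2.162] err 0.0000 lastdq 0.061
```

>>> carry_out:
  motion:
    - [[-0.0045, 0.0008, 0.0017], [-0.0042, 0.0297, -0.0129], 0.01]
    - [[-0.0045, 0.0008, 0.0017], [-0.0042, 0.0297, -0.0129], 0.01]
    - [[-0.0046, 0.0008, 0.0017], [-0.0042, 0.0297, -0.0129], 0.01]
    - [[-0.0047, 0.0007, 0.0017], [-0.0042, 0.0297, -0.0129], 0.01]
    - [[-0.0047, 0.0007, 0.0017], [-0.0042, 0.0297, -0.0129], 0.01]
    - [[-0.0048, 0.0007, 0.0017], [-0.0042, 0.0297, -0.0129], 0.01]
    - [[0, 0, 0], [0, 0, 0], 0.01]

```text
clock: 22.6
position: [0.4232, 0.1039, 0.1171]
ee_rot: [[0.764, -0.342, 0.547], [-0.613, -0.648, 0.451], [0.201, -0.68, -0.705]]
ft_force: [0.3, 0.4, -0.1]
finger_gap: 0.0152
grip_force: 34.5
```

Run:
```python
from t3 import *
s=save("side","tilt.png",(250,230,130,110),6)
tip(); go(None,(-.035,.002,.016,45,39,-.5),10)
```

```text
22.65 tip [-0.072  0.005  0.018] z 0.4989634072407073 0.5045054588297784 ft img -0.22086411146779183 -0.22851665959353631 0.1139916887481568 q [ 0.011  0.128 -0.685 -1.387 -0.47   2.168]
[[0.0022, -0.0011, 0.0018], [-0.0029, 0.0072, -0.0025], 0.01]
[[0.0021, -0.0011, 0.0018], [-0.0029, 0.0072, -0.0025], 0.01]
[[0.0021, -0.0011, 0.0019], [-0.0029, 0.0072, -0.0025], 0.01]
[[0.0021, -0.0011, 0.0019], [-0.0029, 0.0072, -0.0025], 0.01]
[[0.0021, -0.0011, 0.0019], [-0.0029, 0.0072, -0.0025], 0.01]
[[0.0021, -0.0011, 0.0019], [-0.0029, 0.0072, -0.0025], 0.01]
[[0.0021, -0.0011, 0.0019], [-0.0029, 0.0072, -0.0025], 0.01]
[[0.0021, -0.0011, 0.002], [-0.0029, 0.0072, -0.0025], 0.01]
[[0.0021, -0.0011, 0.002], [-0.0029, 0.0072, -0.0025], 0.01]
[[0.002, -0.0011, 0.002], [-0.0029, 0.0072, -0.0025], 0.01]
end q [ 0.06   0.149 -0.651 -1.425 -0.362  2.189] err 0.0000 lastdq 0.010
```

View pics/tilt.png

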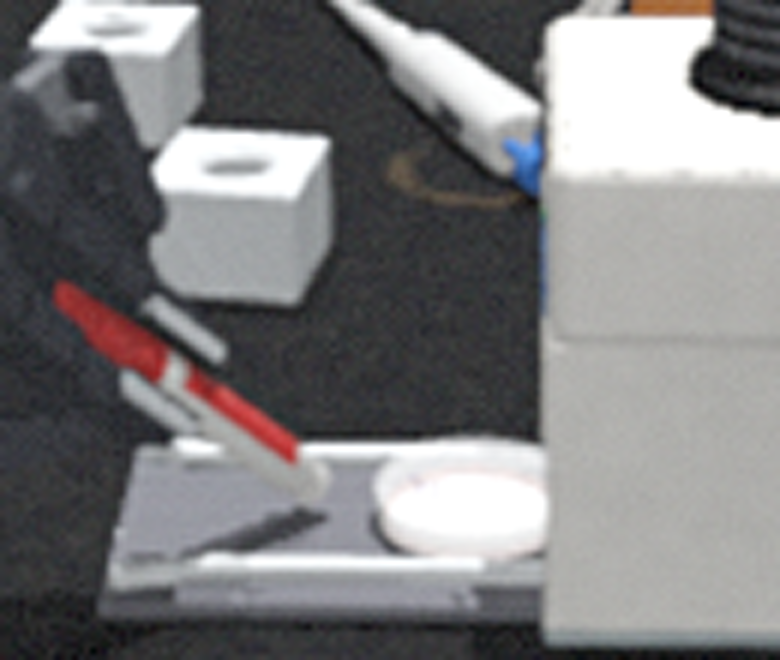

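The pen is held tilted with its tip at (315,490), behind the dish's near rim at (375,500). The dish is flat between the rails. I'll push now.

>>> carry_out:
  motion:
    - [[0.0022, -0.0011, 0.0018], [-0.0029, 0.0072, -0.0025], 0.01]
    - [[0.0021, -0.0011, 0.0018], [-0.0029, 0.0072, -0.0025], 0.01]
    - [[0.0021, -0.0011, 0.0019], [-0.0029, 0.0072, -0.0025], 0.01]
    - [[0.0021, -0.0011, 0.0019], [-0.0029, 0.0072, -0.0025], 0.01]
    - [[0.0021, -0.0011, 0.0019], [-0.0029, 0.0072, -0.0025], 0.01]
    - [[0.0021, -0.0011, 0.0019], [-0.0029, 0.0072, -0.0025], 0.01]
    - [[0.0021, -0.0011, 0.0019], [-0.0029, 0.0072, -0.0025], 0.01]
    - [[0.0021, -0.0011, 0.002], [-0.0029, 0.0072, -0.0025], 0.01]
    - [[0.0021, -0.0011, 0.002], [-0.0029, 0.0072, -0.0025], 0.01]
    - [[0.002, -0.0011, 0.002], [-0.0029, 0.0072, -0.0025], 0.01]

```text
clock: 23.9
position: [0.4547, 0.1048, 0.1154]
ee_rot: [[0.729, -0.342, 0.593], [-0.63, -0.675, 0.385], [0.268, -0.654, -0.707]]
ft_force: [-0.3, 0.7, 0.5]
finger_gap: 0.0156
grip_force: 34.5
```

Run:
```python
from t3 import *
dish(); tip(); go(None,(.002,.0015,.016,45,33,-.5),10)
```

```text
row 310 x at 255..: [np.float64(-0.1579), np.float64(-0.0756), np.float64(0.0046)]
[57, 55, 58, 60, 55, 53, 58, 53, 56, 51, 53, 56, 57, 56, 53, 56, 106, 147, 159, 156, 155, 156, 155, 154, 155, 156, 157, 156, 156, 154, 156, 157, 156, 155, 155, 156, 156, 157, 154, 155, 156, 154, 158, 157, 156, 157, 156, 156, 156, 157, 156, 156, 156, 156, 156, 152, 155, 155, 158, 161, 163, 167, 168, 164, 162, 169, 175, 182, 196, 199, 187, 210, 232, 235, 229, 223, 220, 223, 224, 236, 241, 244, 247, 248, 249, 239, 198, 173, 173, 176]
23.95 tip [-0.034  0.001  0.015] z 0.5510990161009868 0.4432899871221882 ft img 0.10150298337078274 1.1479601708635163 -0.20485286267386316 q [ 0.056  0.151 -0.653 -1.432 -0.363  2.197]
[[0.0019, -0.0015, 0.002], [-0.0031, 0.0065, -0.0034], 0.01]
[[0.0019, -0.0015, 0.002], [-0.0031, 0.0065, -0.0034], 0.01]
[[0.0019, -0.0015, 0.002], [-0.0031, 0.0065, -0.0034], 0.01]
[[0.0019, -0.0015, 0.002], [-0.0031, 0.0065, -0.0034], 0.01]
[[0.0018, -0.0015, 0.002], [-0.0031, 0.0065, -0.0034], 0.01]
[[0.0018, -0.0015, 0.002], [-0.0031, 0.0065, -0.0034], 0.01]
[[0.0018, -0.0015, 0.0021], [-0.0031, 0.0065, -0.0034], 0.01]
[[0.0018, -0.0015, 0.0021], [-0.0031, 0.0065, -0.0034], 0.01]
[[0.0018, -0.0015, 0.0021], [-0.0031, 0.0065, -0.0034], 0.01]
[[0.0018, -0.0015, 0.0021], [-0.0031, 0.0065, -0.0034], 0.01]
end q [ 0.122  0.174 -0.612 -1.449 -0.249  2.195] err 0.0000 lastdq 0.011
```

>>> carry_out:
  motion:
    - [[0.0019, -0.0015, 0.002], [-0.0031, 0.0065, -0.0034], 0.01]
    - [[0.0019, -0.0015, 0.002], [-0.0031, 0.0065, -0.0034], 0.01]
    - [[0.0019, -0.0015, 0.002], [-0.0031, 0.0065, -0.0034], 0.01]
    - [[0.0019, -0.0015, 0.002], [-0.0031, 0.0065, -0.0034], 0.01]
    - [[0.0018, -0.0015, 0.002], [-0.0031, 0.0065, -0.0034], 0.01]
    - [[0.0018, -0.0015, 0.002], [-0.0031, 0.0065, -0.0034], 0.01]
    - [[0.0018, -0.0015, 0.0021], [-0.0031, 0.0065, -0.0034], 0.01]
    - [[0.0018, -0.0015, 0.0021], [-0.0031, 0.0065, -0.0034], 0.01]
    - [[0.0018, -0.0015, 0.0021], [-0.0031, 0.0065, -0.0034], 0.01]
    - [[0.0018, -0.0015, 0.0021], [-0.0031, 0.0065, -0.0034], 0.01]

```text
clock: 25.2
position: [0.4854, 0.1109, 0.1161]
ee_rot: [[0.701, -0.336, 0.629], [-0.629, -0.707, 0.323], [0.336, -0.622, -0.707]]
ft_force: [-0.7, 0.3, -0.7]
finger_gap: 0.0152
grip_force: 34.5
```

Run:
```python
from t3 import *
r.get_image("side"); tip(); go(None,(.011,.0015,.016,45,31,-.5),6)
```

```text
25.25 tip [0.002 0.002 0.016] z 0.5932176527957637 0.38495006819064814 ft img 0.39498469514285467 0.939490237073123 0.4762072749055286 q [ 0.124  0.173 -0.614 -1.451 -0.247  2.196]
[[0.0006, -0.0006, 0.0009], [-0.002, 0.0035, -0.0016], 0.01]
[[0.0006, -0.0006, 0.0009], [-0.002, 0.0035, -0.0016], 0.01]
[[0.0006, -0.0006, 0.0009], [-0.002, 0.0035, -0.0016], 0.01]
[[0.0006, -0.0006, 0.0009], [-0.002, 0.0035, -0.0016], 0.01]
[[0.0006, -0.0006, 0.0009], [-0.002, 0.0035, -0.0016], 0.01]
[[0.0006, -0.0006, 0.0009], [-0.002, 0.0035, -0.0016], 0.01]
end q [ 0.145  0.18  -0.603 -1.455 -0.208  2.193] err 0.0000 lastdq 0.007
```

>>> carry_out:
  motion:
    - [[0.0006, -0.0006, 0.0009], [-0.002, 0.0035, -0.0016], 0.01]
    - [[0.0006, -0.0006, 0.0009], [-0.002, 0.0035, -0.0016], 0.01]
    - [[0.0006, -0.0006, 0.0009], [-0.002, 0.0035, -0.0016], 0.01]
    - [[0.0006, -0.0006, 0.0009], [-0.002, 0.0035, -0.0016], 0.01]
    - [[0.0006, -0.0006, 0.0009], [-0.002, 0.0035, -0.0016], 0.01]
    - [[0.0006, -0.0006, 0.0009], [-0.002, 0.0035, -0.0016], 0.01]

```text
clock: 26.0
position: [0.4923, 0.1129, 0.1157]
ee_rot: [[0.691, -0.337, 0.639], [-0.629, -0.717, 0.302], [0.356, -0.61, -0.707]]
ft_force: [-2.0, 1.3, -0.1]
finger_gap: 0.0154
grip_force: 34.6
```

Run:
```python
from t3 import *
r.get_image("side"); tip(); print(np.array(r.read_state()["ee_rot"]).T@A); go(None,(.015,.0015,.016,45,30,-.5),4)
```

```text
26.05 tip [0.01  0.002 0.016] z 0.605560931151903 0.3648591565439855 ft img -0.6366758781800542 0.921305417193724 0.6975033599716436 q [ 0.145  0.178 -0.606 -1.46  -0.209  2.199]
[ 0.751 -0.263  0.606]
[[0.0005, -0.0006, 0.0006], [-0.0017, 0.0029, -0.0013], 0.01]
[[0.0005, -0.0006, 0.0006], [-0.0017, 0.0029, -0.0013], 0.01]
[[0.0005, -0.0006, 0.0006], [-0.0017, 0.0029, -0.0013], 0.01]
[[0.0005, -0.0006, 0.0006], [-0.0017, 0.0029, -0.0013], 0.01]
end q [ 0.158  0.182 -0.599 -1.457 -0.187  2.19 ] err 0.0000 lastdq 0.006
```

>>> carry_out:
  motion:
    - [[0.00075, -0.00026, 0.0006], [0, 0, 0], 0.01]
    - [[0.00075, -0.00026, 0.0006], [0, 0, 0], 0.01]
    - [[0.00075, -0.00026, 0.0006], [0, 0, 0], 0.01]
    - [[0, 0, 0], [0, 0, 0], 0.01]

```text
clock: 26.55
position: [0.4954, 0.1124, 0.1157]
ee_rot: [[0.691, -0.337, 0.639], [-0.629, -0.717, 0.302], [0.356, -0.61, -0.707]]
ft_force: [0.3, 0.7, 0.1]
finger_gap: 0.0149
grip_force: 34.6
```

>>> carry_out:
  motion:
    - [[0.00038, -0.00013, 0.0003], [0, 0, 0], 0.01]
    - [[0.00038, -0.00013, 0.0003], [0, 0, 0], 0.01]
    - [[0.00038, -0.00013, 0.0003], [0, 0, 0], 0.01]
    - [[0, 0, 0], [0, 0, 0], 0.01]

```text
clock: 27.05
position: [0.4968, 0.1123, 0.1157]
ee_rot: [[0.691, -0.337, 0.639], [-0.629, -0.717, 0.302], [0.356, -0.61, -0.707]]
ft_force: [-0.7, 0.8, 0.8]
finger_gap: 0.015
grip_force: 34.6
```

>>> carry_out:
  motion:
    - [[0.00038, -0.00013, 0.0003], [0, 0, 0], 0.01]
    - [[0.00038, -0.00013, 0.0003], [0, 0, 0], 0.01]
    - [[0.00038, -0.00013, 0.0003], [0, 0, 0], 0.01]
    - [[0, 0, 0], [0, 0, 0], 0.01]

```text
clock: 27.55
position: [0.4983, 0.1122, 0.1157]
ee_rot: [[0.691, -0.337, 0.639], [-0.629, -0.717, 0.302], [0.356, -0.61, -0.707]]
ft_force: [0.7, -0.9, 0.2]
finger_gap: 0.0151
grip_force: 34.6
```

>>> carry_out:
  motion:
    - [[0.00038, -0.00013, 0.0003], [0, 0, 0], 0.01]
    - [[0.00038, -0.00013, 0.0003], [0, 0, 0], 0.01]
    - [[0.00038, -0.00013, 0.0003], [0, 0, 0], 0.01]
    - [[0, 0, 0], [0, 0, 0], 0.01]

```text
clock: 28.05
position: [0.4998, 0.112, 0.1158]
ee_rot: [[0.691, -0.337, 0.639], [-0.629, -0.717, 0.302], [0.356, -0.61, -0.707]]
ft_force: [-0.2, 0.6, -1.3]
finger_gap: 0.0152
grip_force: 34.6
```

>>> carry_out:
  motion:
    - [[0.00038, -0.00013, 0.0003], [0, 0, 0], 0.01]
    - [[0.00038, -0.00013, 0.0003], [0, 0, 0], 0.01]
    - [[0.00038, -0.00013, 0.0003], [0, 0, 0], 0.01]
    - [[0, 0, 0], [0, 0, 0], 0.01]

```text
clock: 28.55
position: [0.5013, 0.1118, 0.1158]
ee_rot: [[0.691, -0.337, 0.639], [-0.629, -0.717, 0.302], [0.356, -0.61, -0.707]]
ft_force: [-0.7, 0.3, 1.1]
finger_gap: 0.0154
grip_force: 34.6
```

>>> carry_out:
  motion:
    - [[0.00038, -0.00013, 0.0003], [0, 0, 0], 0.01]
    - [[0.00038, -0.00013, 0.0003], [0, 0, 0], 0.01]
    - [[0.00038, -0.00013, 0.0003], [0, 0, 0], 0.01]
    - [[0, 0, 0], [0, 0, 0], 0.01]

```text
clock: 29.05
position: [0.5028, 0.1117, 0.1157]
ee_rot: [[0.691, -0.337, 0.639], [-0.629, -0.717, 0.302], [0.356, -0.61, -0.707]]
ft_force: [-0.9, -0.7, -0.4]
finger_gap: 0.0152
grip_force: 34.6
```

>>> carry_out:
  motion:
    - [[0.00038, -0.00013, 0.0003], [0, 0, 0], 0.01]
    - [[0.00038, -0.00013, 0.0003], [0, 0, 0], 0.01]
    - [[0.00038, -0.00013, 0.0003], [0, 0, 0], 0.01]
    - [[0, 0, 0], [0, 0, 0], 0.01]

```text
clock: 29.55
position: [0.5043, 0.1115, 0.1158]
ee_rot: [[0.691, -0.337, 0.639], [-0.629, -0.717, 0.302], [0.356, -0.611, -0.707]]
ft_force: [0.5, 0.7, -0.9]
finger_gap: 0.0152
grip_force: 34.6
```

>>> carry_out:
  motion:
    - [[0.00038, -0.00013, 0.0003], [0, 0, 0], 0.01]
    - [[0.00038, -0.00013, 0.0003], [0, 0, 0], 0.01]
    - [[0.00038, -0.00013, 0.0003], [0, 0, 0], 0.01]
    - [[0, 0, 0], [0, 0, 0], 0.01]

```text
clock: 30.05
position: [0.5058, 0.1114, 0.1158]
ee_rot: [[0.691, -0.337, 0.639], [-0.629, -0.717, 0.302], [0.356, -0.611, -0.707]]
ft_force: [-0.4, 0.7, -0.2]
finger_gap: 0.0155
grip_force: 34.6
```

>>> carry_out:
  motion:
    - [[0.00038, -0.00013, 0.0003], [0, 0, 0], 0.01]
    - [[0.00038, -0.00013, 0.0003], [0, 0, 0], 0.01]
    - [[0.00038, -0.00013, 0.0003], [0, 0, 0], 0.01]
    - [[0, 0, 0], [0, 0, 0], 0.01]

```text
clock: 30.55
position: [0.5069, 0.1112, 0.1156]
ee_rot: [[0.691, -0.337, 0.639], [-0.629, -0.717, 0.302], [0.356, -0.61, -0.708]]
ft_force: [-3.6, 0.2, 0.8]
finger_gap: 0.0153
grip_force: 34.7
```

Run:
```python
from t3 import *
for i in range(4): r.get_image("side"); tip()
```

```text
30.6 tip [0.025 0.001 0.015] z 0.6048890276678611 0.3651294370252421 ft img -2.6327912107407374 -0.43332138102664947 0.4631057589578386 q [ 0.152  0.196 -0.582 -1.427 -0.205  2.159]
30.65 tip [0.025 0.001 0.015] z 0.6049603227272157 0.3651010038277193 ft img -1.9746849242422784 0.4953014398008012 -0.2276607700426942 q [ 0.152  0.196 -0.582 -1.427 -0.205  2.159]
30.7 tip [0.025 0.001 0.015] z 0.6049275268466199 0.3650885291642341 ft img -2.83916012671 -0.11059477991787127 0.7326845781052013 q [ 0.152  0.196 -0.582 -1.427 -0.205  2.159]
30.75 tip [0.025 0.001 0.016] z 0.6049977299686364 0.3650959070463534 ft img -3.085613745300639 0.4215809089591424 -0.18407986819791328 q [ 0.152  0.196 -0.582 -1.427 -0.205  2.159]
```

>>> carry_out:
  motion:
    - [[0.0003, -0.0001, 0.00024], [0, 0, 0], 0.01]
    - [[0, 0, 0], [0, 0, 0], 0.01]
    - [[0, 0, 0], [0, 0, 0], 0.01]

```text
clock: 31.12
position: [0.5074, 0.1112, 0.1156]
ee_rot: [[0.691, -0.337, 0.639], [-0.629, -0.717, 0.302], [0.356, -0.61, -0.708]]
ft_force: [-3.6, 0.5, 0.6]
finger_gap: 0.0153
grip_force: 34.8
```

Run:
```python
from t3 import *
for i in range(3): r.get_image("side"); tip(); print(r.read_state()["position"])
go(None,(-.03,.002,.018,45,38,-.5),10)
```

```text
31.175 tip [0.025 0.001 0.016] z 0.6050855343416213 0.3650375149263322 ft img -4.309691758039331 0.09009604975298838 0.07067402925656524 q [ 0.152  0.196 -0.581 -1.426 -0.205  2.158]
[0.507 0.111 0.116]
31.225 tip [0.025 0.001 0.016] z 0.6051144737609254 0.36508439119712965 ft img -3.775383347069344 0.0009284942055017694 -0.26916241070587166 q [ 0.152  0.196 -0.581 -1.426 -0.205  2.158]
[0.507 0.111 0.116]
31.275 tip [0.026 0.001 0.016] z 0.6051834206727333 0.36502577858624585 ft img -3.6996038374799034 -0.10752530446775208 -0.18507635296103309 q [ 0.152  0.196 -0.581 -1.426 -0.205  2.158]
[0.508 0.111 0.116]
[[-0.0031, 0.0018, -0.0035], [0.0039, -0.0076, 0.0035], 0.01]
[[-0.0031, 0.0018, -0.0035], [0.0039, -0.0076, 0.0035], 0.01]
[[-0.0031, 0.0018, -0.0034], [0.0039, -0.0076, 0.0035], 0.01]
[[-0.0031, 0.0018, -0.0034], [0.0039, -0.0076, 0.0035], 0.01]
[[-0.0031, 0.0018, -0.0034], [0.0039, -0.0076, 0.0035], 0.01]
[[-0.0032, 0.0018, -0.0034], [0.0039, -0.0076, 0.0035], 0.01]
[[-0.0032, 0.0018, -0.0033], [0.0039, -0.0076, 0.0035], 0.01]
[[-0.0032, 0.0018, -0.0033], [0.0039, -0.0076, 0.0035], 0.01]
[[-0.0032, 0.0018, -0.0033], [0.0039, -0.0076, 0.0035], 0.01]
[[-0.0032, 0.0018, -0.0032], [0.0039, -0.0076, 0.0035], 0.01]
end q [ 0.079  0.146 -0.647 -1.418 -0.339  2.172] err 0.0000 lastdq 0.013
```

>>> carry_out:
  motion:
    - [[-0.0031, 0.0018, -0.0035], [0.0039, -0.0076, 0.0035], 0.01]
    - [[-0.0031, 0.0018, -0.0035], [0.0039, -0.0076, 0.0035], 0.01]
    - [[-0.0031, 0.0018, -0.0034], [0.0039, -0.0076, 0.0035], 0.01]
    - [[-0.0031, 0.0018, -0.0034], [0.0039, -0.0076, 0.0035], 0.01]
    - [[-0.0031, 0.0018, -0.0034], [0.0039, -0.0076, 0.0035], 0.01]
    - [[-0.0032, 0.0018, -0.0034], [0.0039, -0.0076, 0.0035], 0.01]
    - [[-0.0032, 0.0018, -0.0033], [0.0039, -0.0076, 0.0035], 0.01]
    - [[-0.0032, 0.0018, -0.0033], [0.0039, -0.0076, 0.0035], 0.01]
    - [[-0.0032, 0.0018, -0.0033], [0.0039, -0.0076, 0.0035], 0.01]
    - [[-0.0032, 0.0018, -0.0032], [0.0039, -0.0076, 0.0035], 0.01]

```text
clock: 32.52
position: [0.458, 0.107, 0.1182]
ee_rot: [[0.727, -0.338, 0.598], [-0.627, -0.681, 0.377], [0.28, -0.65, -0.707]]
ft_force: [-0.4, 0.2, -0.7]
finger_gap: 0.0154
grip_force: 34.5
```

Run:
```python
from t3 import *
r.get_image("side"); tip(); np.set_printoptions(precision=4)
q=go(None,(-.072,.002,.03,45,60,-.5),9); U=(-.078,.002,.06,0,60,0); q=go((-.072,.002,.03,45,60,-.5),U,10,q)
```

```text
32.575 tip [-0.031  0.002  0.018] z 0.5564229685796516 0.43630119055974276 ft img -0.5096803516742283 -1.0782473980818865 0.24388630033331626 q [ 0.08   0.144 -0.649 -1.42  -0.339  2.173]
[[0.0009, 0.0013, -0.0034], [0.0064, -0.0293, 0.0122], 0.01]
[[0.0008, 0.0013, -0.0033], [0.0064, -0.0293, 0.0122], 0.01]
[[0.0007, 0.0014, -0.0032], [0.0064, -0.0293, 0.0122], 0.01]
[[0.0006, 0.0014, -0.0031], [0.0064, -0.0293, 0.0122], 0.01]
[[0.0005, 0.0014, -0.003], [0.0064, -0.0293, 0.0122], 0.01]
[[0.0004, 0.0014, -0.0029], [0.0064, -0.0293, 0.0122], 0.01]
[[0.0004, 0.0015, -0.0028], [0.0064, -0.0293, 0.0122], 0.01]
[[0.0003, 0.0015, -0.0027], [0.0064, -0.0293, 0.0122], 0.01]
[[0.0002, 0.0015, -0.0026], [0.0064, -0.0293, 0.0122], 0.01]
end q [-0.0498  0.1815 -0.5785 -1.1756 -0.6982  1.9243] err 0.0000 lastdq 0.042
[[-0.0002, -0.013, -0.0019], [-0.0785, -0.0038, -0.05], 0.01]
[[0.0004, -0.0128, -0.002], [-0.0782, -0.0077, -0.05], 0.01]
[[0.001, -0.0126, -0.0022], [-0.0777, -0.0116, -0.05], 0.01]
[[0.0016, -0.0123, -0.0023], [-0.077, -0.0155, -0.05], 0.01]
[[0.0022, -0.012, -0.0024], [-0.0761, -0.0193, -0.05], 0.01]
[[0.0027, -0.0117, -0.0024], [-0.0751, -0.0231, -0.05], 0.01]
[[0.0032, -0.0113, -0.0025], [-0.0738, -0.0268, -0.05], 0.01]
[[0.0037, -0.0109, -0.0025], [-0.0724, -0.0305, -0.05], 0.01]
[[0.0041, -0.0105, -0.0025], [-0.0708, -0.0341, -0.05], 0.01]
[[0.0046, -0.0101, -0.0025], [-0.069, -0.0376, -0.05], 0.01]
end q [ 0.699   0.2021 -0.4638 -0.     -0.9048  0.7703] err 0.0000 lastdq 0.087
```

>>> carry_out:
  motion:
    - [[0.0009, 0.0013, -0.0034], [0.0064, -0.0293, 0.0122], 0.01]
    - [[0.0008, 0.0013, -0.0033], [0.0064, -0.0293, 0.0122], 0.01]
    - [[0.0007, 0.0014, -0.0032], [0.0064, -0.0293, 0.0122], 0.01]
    - [[0.0006, 0.0014, -0.0031], [0.0064, -0.0293, 0.0122], 0.01]
    - [[0.0005, 0.0014, -0.003], [0.0064, -0.0293, 0.0122], 0.01]
    - [[0.0004, 0.0014, -0.0029], [0.0064, -0.0293, 0.0122], 0.01]
    - [[0.0004, 0.0015, -0.0028], [0.0064, -0.0293, 0.0122], 0.01]
    - [[0.0003, 0.0015, -0.0027], [0.0064, -0.0293, 0.0122], 0.01]
    - [[0.0002, 0.0015, -0.0026], [0.0064, -0.0293, 0.0122], 0.01]

```text
clock: 33.7
position: [0.4432, 0.0834, 0.1298]
ee_rot: [[0.821, -0.394, 0.414], [-0.571, -0.587, 0.574], [0.017, -0.707, -0.707]]
ft_force: [-0.4, -0.3, -0.1]
finger_gap: 0.0155
grip_force: 34.5
```

>>> carry_out:
  motion:
    - [[-0.0002, -0.013, -0.0019], [-0.0785, -0.0038, -0.05], 0.01]
    - [[0.0004, -0.0128, -0.002], [-0.0782, -0.0077, -0.05], 0.01]
    - [[0.001, -0.0126, -0.0022], [-0.0777, -0.0116, -0.05], 0.01]
    - [[0.0016, -0.0123, -0.0023], [-0.077, -0.0155, -0.05], 0.01]
    - [[0.0022, -0.012, -0.0024], [-0.0761, -0.0193, -0.05], 0.01]
    - [[0.0027, -0.0117, -0.0024], [-0.0751, -0.0231, -0.05], 0.01]
    - [[0.0032, -0.0113, -0.0025], [-0.0738, -0.0268, -0.05], 0.01]
    - [[0.0037, -0.0109, -0.0025], [-0.0724, -0.0305, -0.05], 0.01]
    - [[0.0041, -0.0105, -0.0025], [-0.0708, -0.0341, -0.05], 0.01]
    - [[0.0046, -0.0101, -0.0025], [-0.069, -0.0376, -0.05], 0.01]

```text
clock: 34.95
position: [0.4956, 0.1657, 0.2012]
ee_rot: [[0.995, -0.1, -0.001], [-0.1, -0.995, -0.003], [-0.0, 0.003, -1.0]]
ft_force: [0.7, -0.4, 0.3]
finger_gap: 0.0153
grip_force: 34.5
```

Run:
```python
from t3 import *
np.set_printoptions(precision=4)
r.get_image("side"); tip(); s=r.read_state(); print(s["position"])
ya=np.arctan2(-.993,-.115)
plan(np.array([.4816,.3632,.235]),rot(ya),10)
```

```text
35.0 tip [-0.0759  0.0033  0.0604] z -0.000647614973937688 -0.0061661540442531065 ft img 3.801242436394441 4.031781911912958 1.4302351079571987 q [ 0.7011  0.2078 -0.4572  0.0048 -0.9107  0.7706]
[0.4974 0.1674 0.2014]
[[-0.0035, -0.0193, -0.0035], [0.0006, 0.0001, 0.0019]]
[[-0.0035, -0.0193, -0.0035], [0.0006, 0.0001, 0.0019]]
[[-0.0035, -0.0193, -0.0034], [0.0006, 0.0001, 0.0019]]
[[-0.0036, -0.0193, -0.0034], [0.0006, 0.0001, 0.0019]]
[[-0.0036, -0.0193, -0.0034], [0.0006, 0.0001, 0.0019]]
[[-0.0036, -0.0193, -0.0034], [0.0006, 0.0001, 0.0019]]
[[-0.0037, -0.0193, -0.0034], [0.0006, 0.0001, 0.0019]]
[[-0.0037, -0.0193, -0.0034], [0.0006, 0.0001, 0.0019]]
[[-0.0037, -0.0193, -0.0034], [0.0006, 0.0001, 0.0019]]
[[-0.0038, -0.0193, -0.0034], [0.0006, 0.0001, 0.0019]]
```

>>> carry_out:
  motion:
    - [[-0.0035, -0.0193, -0.0035], [0.0006, 0, 0.0019], 0.01]
    - [[-0.0035, -0.0193, -0.0035], [0.0006, 0, 0.0019], 0.01]
    - [[-0.0035, -0.0193, -0.0034], [0.0006, 0, 0.0019], 0.01]
    - [[-0.0036, -0.0193, -0.0034], [0.0006, 0, 0.0019], 0.01]
    - [[-0.0036, -0.0193, -0.0034], [0.0006, 0, 0.0019], 0.01]
    - [[-0.0036, -0.0193, -0.0034], [0.0006, 0, 0.0019], 0.01]
    - [[-0.0037, -0.0193, -0.0034], [0.0006, 0, 0.0019], 0.01]
    - [[-0.0037, -0.0193, -0.0034], [0.0006, 0, 0.0019], 0.01]
    - [[-0.0037, -0.0193, -0.0034], [0.0006, 0, 0.0019], 0.01]
    - [[-0.0038, -0.0193, -0.0034], [0.0006, 0, 0.0019], 0.01]
    - [[0, 0, 0], [0, 0, 0], 0.01]

```text
$.motion: bad value
```

Too many rows; resending with 10.

>>> carry_out:
  motion:
    - [[-0.0035, -0.0193, -0.0035], [0.0006, 0, 0.0019], 0.01]
    - [[-0.0035, -0.0193, -0.0035], [0.0006, 0, 0.0019], 0.01]
    - [[-0.0035, -0.0193, -0.0034], [0.0006, 0, 0.0019], 0.01]
    - [[-0.0036, -0.0193, -0.0034], [0.0006, 0, 0.0019], 0.01]
    - [[-0.0036, -0.0193, -0.0034], [0.0006, 0, 0.0019], 0.01]
    - [[-0.0036, -0.0193, -0.0034], [0.0006, 0, 0.0019], 0.01]
    - [[-0.0037, -0.0193, -0.0034], [0.0006, 0, 0.0019], 0.01]
    - [[-0.0037, -0.0193, -0.0034], [0.0006, 0, 0.0019], 0.01]
    - [[-0.0037, -0.0193, -0.0034], [0.0006, 0, 0.0019], 0.01]
    - [[-0.0038, -0.0193, -0.0034], [0.0006, 0, 0.0019], 0.01]

```text
clock: 36.25
position: [0.4807, 0.3625, 0.2357]
ee_rot: [[0.993, -0.12, 0.001], [-0.12, -0.993, 0.005], [0.001, -0.005, -1.0]]
ft_force: [0.9, -0.0, -0.0]
finger_gap: 0.0154
grip_force: 34.5
```

Run:
```python
from t3 import *
np.set_printoptions(precision=4)
for i in range(3): s=r.get_image("side")
tip(); st=r.read_state(); p=np.array(st["position"]);R=np.array(st["ee_rot"]); print(p)
t=p+R@TIP; u,v=proj(s,t); print("pred tip px",u,v)
g=cv2.cvtColor(s["img"],cv2.COLOR_BGR2GRAY); u,v=int(u),int(v)
for y in range(v-24,v+7,3): print(y,u-10,[int(x) for x in g[y,u-10:u+11]])
plan(np.array([.4816,.3632,.148]),rot(np.arctan2(-.993,-.115)),8)
```

```text
36.4 tip [-0.1121  0.1973  0.0944] z 0.000915996786285166 0.005189604438251977 ft img 0.5959131072786202 -0.0722535294427922 -0.9846633305059099 q [ 0.9694  0.2901 -0.251  -0.002  -1.0246  0.483 ]
[0.4807 0.3624 0.2354]
pred tip px 288.1525006747785 236.14135131926196
212 278 [45, 48, 48, 50, 43, 48, 114, 155, 169, 171, 170, 167, 167, 124, 59, 41, 46, 48, 49, 50, 53]
215 278 [51, 50, 50, 51, 40, 49, 106, 152, 171, 170, 171, 170, 162, 125, 56, 47, 53, 52, 48, 49, 48]
218 278 [51, 53, 53, 49, 43, 47, 108, 152, 168, 174, 169, 169, 163, 127, 59, 43, 45, 50, 52, 51, 43]
221 278 [48, 49, 45, 51, 44, 50, 104, 145, 168, 172, 168, 166, 163, 123, 60, 45, 40, 46, 51, 52, 47]
224 278 [54, 45, 39, 43, 44, 39, 83, 147, 166, 167, 169, 165, 161, 129, 62, 39, 50, 50, 47, 50, 56]
227 278 [55, 54, 51, 50, 47, 49, 80, 143, 168, 166, 166, 162, 164, 130, 76, 48, 56, 55, 49, 48, 47]
230 278 [127, 127, 112, 106, 78, 44, 77, 142, 165, 170, 166, 162, 163, 129, 66, 44, 50, 47, 43, 50, 52]
233 278 [247, 250, 242, 205, 139, 70, 52, 126, 160, 169, 166, 166, 160, 117, 57, 41, 45, 47, 52, 46, 43]
236 278 [240, 197, 143, 135, 126, 75, 42, 72, 118, 141, 141, 135, 127, 89, 50, 45, 53, 46, 49, 48, 40]
239 278 [136, 130, 139, 142, 128, 88, 44, 52, 50, 49, 49, 44, 49, 53, 50, 51, 55, 46, 54, 45, 52]
242 278 [139, 141, 140, 140, 136, 93, 46, 42, 46, 49, 46, 54, 44, 47, 50, 50, 40, 41, 42, 45, 41]
[[0.0001, -0.0001, 0.0109], [-0.0007, -0.0001, -0.0005]]
[[0.0001, -0.0001, 0.0109], [-0.0007, -0.0001, -0.0005]]
[[0.0001, -0.0001, 0.0109], [-0.0007, -0.0001, -0.0005]]
[[0.0001, -0.0001, 0.0109], [-0.0007, -0.0001, -0.0005]]
[[0.0001, -0.0001, 0.0109], [-0.0007, -0.0001, -0.0005]]
[[0.0001, -0.0001, 0.0109], [-0.0007, -0.0001, -0.0005]]
[[0.0001, -0.0001, 0.0109], [-0.0007, -0.0001, -0.0005]]
[[0.0001, -0.0001, 0.0109], [-0.0007, -0.0001, -0.0005]]
```

>>> carry_out:
  motion:
    - [[0.0001, -0.0001, 0.0109], [-0.0007, 0, -0.0005], 0.01]
    - [[0.0001, -0.0001, 0.0109], [-0.0007, 0, -0.0005], 0.01]
    - [[0.0001, -0.0001, 0.0109], [-0.0007, 0, -0.0005], 0.01]
    - [[0.0001, -0.0001, 0.0109], [-0.0007, 0, -0.0005], 0.01]
    - [[0.0001, -0.0001, 0.0109], [-0.0007, 0, -0.0005], 0.01]
    - [[0.0001, -0.0001, 0.0109], [-0.0007, 0, -0.0005], 0.01]

```text
clock: 37.15
position: [0.4815, 0.3619, 0.1693]
ee_rot: [[0.993, -0.117, 0.001], [-0.117, -0.993, 0.001], [0.001, -0.001, -1.0]]
ft_force: [0.4, 0.1, 0.1]
finger_gap: 0.0156
grip_force: 34.5
```

>>> carry_out:
  motion:
    - [[0.0001, -0.0001, 0.0109], [-0.0007, 0, -0.0005], 0.01]
    - [[0.0001, -0.0001, 0.0109], [-0.0007, 0, -0.0005], 0.01]
    - [[0, 0, 0], [0, 0, 0], 0.01]

```text
clock: 37.52
position: [0.4815, 0.3619, 0.1472]
ee_rot: [[0.993, -0.116, -0.0], [-0.116, -0.993, -0.002], [0.0, 0.002, -1.0]]
ft_force: [-0.4, 0.3, 0.1]
finger_gap: 0.0147
grip_force: 34.5
```

Inserted without contact force. Releasing and rising.

>>> carry_out:
  motion:
    - [[0, 0, 0.001], [0, 0, 0], 0.01]
    - [[0, 0, 0], [0, 0, 0], 0.02]
    - [[0, 0, 0], [0, 0, 0], 0.03]
    - [[0, 0, 0], [0, 0, 0], 0.05]
    - [[0, 0, 0], [0, 0, 0], 0.085]
    - [[0, 0, 0], [0, 0, 0], 0.085]
    - [[0, 0, 0], [0, 0, 0], 0.085]
    - [[0, 0, 0], [0, 0, 0], 0.085]

```text
clock: 38.52
position: [0.4818, 0.3621, 0.1472]
ee_rot: [[0.993, -0.116, 0.001], [-0.116, -0.993, -0.001], [0.001, 0.0, -1.0]]
ft_force: [0.4, 0.1, 0.3]
finger_gap: 0.0851
grip_force: 0.0
```

>>> carry_out:
  motion:
    - [[0, 0, -0.01], [0, 0, 0], 0.085]
    - [[0, 0, -0.02], [0, 0, 0], 0.085]
    - [[0, 0, -0.03], [0, 0, 0], 0.085]
    - [[0, 0, -0.04], [0, 0, 0], 0.085]
    - [[0, 0, -0.03], [0, 0, 0], 0.085]
    - [[0, 0, 0], [0, 0, 0], 0.085]
    - [[0, 0, 0], [0, 0, 0], 0.085]

```text
clock: 39.4
position: [0.4814, 0.362, 0.2773]
ee_rot: [[0.993, -0.116, 0.001], [-0.116, -0.993, -0.0], [0.001, 0.0, -1.0]]
ft_force: [-0.9, -0.6, -1.3]
finger_gap: 0.0845
grip_force: 0.0
```

Run:
```python
from h import *
s=r.get_image("side");st=r.read_state();print(st["clock"],st["position"],st["finger_gap"],st["ft_force"],np.abs(st["qd"]).max())
i=s["img"].astype(int); m=((i[...,2]>90)&(i[...,2]>2*i[...,1])&(i[...,2]>2*i[...,0])).astype(np.uint8)
k,l,c,ce=cv2.connectedComponentsWithStats(m); print([(a,b) for a,b in zip(c[1:],ce[1:]) if a[4]>15])
dish()
# lower stack check
g=cv2.cvtColor(s["img"],cv2.COLOR_BGR2GRAY); print([int(x) for x in g[400,250:320]])
```

```text
39.45 [0.48132115 0.36185864 0.2767276 ] 0.08517216933732373 [ 0.26059274  0.22348508 -0.18341864] 0.011368894770364988
[(array([286, 215,   8,  22, 146], dtype=int32), array([289.09589041, 226.26027397]))]
row 310 x at 255..: [np.float64(-0.1579), np.float64(-0.0756), np.float64(0.0046)]
[50, 49, 50, 48, 49, 50, 45, 49, 50, 45, 46, 50, 47, 50, 47, 49, 93, 134, 142, 144, 142, 142, 143, 142, 144, 144, 144, 145, 145, 144, 143, 144, 144, 145, 143, 144, 144, 143, 145, 143, 147, 140, 144, 143, 143, 144, 144, 142, 145, 145, 143, 145, 144, 144, 143, 142, 143, 144, 143, 142, 143, 143, 143, 144, 143, 143, 144, 144, 142, 145, 143, 144, 145, 138, 107, 82, 83, 86, 85, 86, 84, 84, 86, 85, 82, 101, 147, 164, 165, 164]
[40, 50, 42, 35, 43, 45, 48, 49, 41, 46, 50, 117, 186, 222, 242, 255, 255, 255, 255, 255, 255, 255, 255, 255, 255, 255, 255, 255, 255, 255, 255, 255, 255, 255, 255, 255, 255, 255, 255, 255, 255, 255, 255, 255, 255, 255, 255, 255, 255, 254, 234, 211, 209, 215, 201, 148, 70, 39, 44, 48, 49, 50, 46, 56, 51, 58, 56, 53, 45, 51]
```

```bash
python3 -c "
from rig import r
print(r.close_job())"
```

```text
the job is handed in; nothing more can be done
None
```

The job is handed in at about 39 s of the 72 s limit; no verdict came back. The top dish is under the hood, pushed with the marker until the resistance rose steadily to about 4 N (taken as the stop, which the hood hides), the lower two dishes look undisturbed, and the marker is back upright in its stand with the gripper clear.

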